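# Fit a tape guide to the strip cutter's guide rail

## Task

Take the tape guide with the oblong foot from the parts tray, feed its foot into the open end of the rail on the strip cutter and slide it along until it stops against the tip of the setting screw. Press it lightly against the screw for about half a second, then let go so that it stays there touching the screw. Work gently, so that neither rail nor screw is ever loaded hard (more than about 1.5 kg of force), and leave the other things where they are.

Things in the scene. Friction and masses are not known exactly. Their poses are not given: they have to be found in the camera images.
- carrier: The tape guide (80 to 170 g), grey plastic, 72 mm high, upright in the tray. Origin: centre of the underside of its foot; z up, y its long way; the same both ways round. Foot 22 (x) x 36 (y) x 6 mm; stem 10 mm wide in x from 6 to 16 mm up; above it a head 14 mm wide (x), 36 mm long (y), whose flat ends at y = +-18 mm meet the screw; ears out to x = +-19 mm, 18 to 32 mm up.
- grip (a point): Middle of the tape guide's thumb grip, 61 mm above the underside of the foot; axes as the guide's. Pinch it across x, where it is 14 mm wide, anywhere from 45 to 72 mm above the underside. End ribs (22 mm wide in x, 4 mm thick) leave 28 mm free along y for the fingers.
- machine: The strip cutter, fixed; its place and yaw vary. Cream housing 410 mm long (y) with a steel deck, control panel on the side away from the robot, and a dark cutter head with a fan, 185 mm high, at its -y end. Origin at table height under the rail's centre line, 90 mm from the open end; the rail runs along its y axis.
- rail_mouth (a point): Centre of the rail's open end, on its floor, 90 mm above the table; axes as the machine's. The rail is an aluminium C-channel, slot upward, running 190 mm from here to -y: inside 25 mm wide, 8 mm high; lips 4 mm thick leave a slot 14 mm wide. The foot can only enter here. Two flared cheeks, 8 mm high, reach 16 mm out in front of the mouth and widen to about 36 mm.
- landing (a point): A point 35 mm in front of the rail's open end, on the open landing: the rail's floor, 35 mm wide, goes on level without walls to 55 mm in front of the mouth. A foot centred here stands just clear of the cheeks; from here it slides in along -y. Axes as the machine's.
- stop: Steel stop block closing the far end of the rail, fixed to the machine, 40 (x) x 20 (y) x 46 mm, axes as the machine's. Origin on the deck (7 mm below the rail's floor), under the face that looks to the open end, 180 mm from the mouth.
- screw_hole (a point): Where the steel setting screw (10 mm diameter) leaves the stop block's face towards the open end (+y), 28 mm above the rail's floor. Its tip meets the end of the tape guide's head. How far it stands out is set anew each time, 8 to 38 mm, and is not measured: find it by touch. It does not spring: meet it slowly, 15 mm/s or less.
- tray: Fixed steel parts tray, 140 (x) x 200 (y) mm, floor 4 mm above the table, rim 10 mm high. Origin: centre of its underside. The tape guide and the roller post stand in it, about 90 mm apart in y; which is on which side varies.
- roller_post: Bystander in the tray: a grey roller on a post, 66 mm high, with a round foot of 40 mm diameter that does not fit the rail. Origin: centre of its underside. Leave it.
- bobbin: Bystander: white plastic bobbin, 72 mm diameter, 36 mm high. Origin: centre of its underside.
- jar: Bystander: white jar, 52 mm diameter, 60 mm high. Origin: centre of its underside.
- screwdriver: Bystander: screwdriver, about 200 mm long, lying on the table between tray and robot.
Not all that is in view belongs to the job. What is shaped like the carrier but pink is not meant.

How it is judged:
By the outcome, as a careful person would: the job done as asked, in the order asked, and still so for the second after the job is handed in, with the robot touching nothing.
It also fails if it takes over 67 s, if anything falls off the work surface, if the arm or the gripper's body presses on something with over 40 N, if the wrist force passes 120 N, or if a joint passes its speed limit or range.

## Robot

A 6-joint arm with a two-finger parallel gripper is mounted at the origin on the work surface. World frame = base frame: x ahead of the robot, y to its left, z up, the work surface at z = 0. Lengths are in mm, angles in rad, forces in N, time in s.
With the tool pointing down it reaches from about 300 to 775 mm from the base axis. Payload 14.6 kg.
Tool frame: the origin (TCP) lies midway between the tips of the shut fingers; the grasp point (between the pads) lies 19 mm behind it; z points along the fingers, y is the direction in which the jaws open and shut (so a half turn about z gives the same grasp; the last joint's range is limited). The gripper opens to 94 mm and grips with 3 to 60 N. Pads are 16 mm wide; open, the fingers measure 119 mm over their backs; the gripper's body (75 mm by 177 mm) begins 78 mm behind the grasp point.
Start: joints at [1.041, 0.3, 1.521, -0, 1.321, -0.067], TCP at [245.546, 492.134, 205.446] pointing down, gripper open.
Joint ranges: [-3.03, 3.03], [-0.79, 2.21], [0.23, 2.52], [-1.04, 4.18], [0, 3.07], [-2.55, 2.55]. Speed limits (rad/s): [2.22, 2.22, 2.57, 3.14, 3.14, 3.14].

## Interface

Orientations are given as [roll, pitch, yaw] about the fixed x, y, z axes, in that order (R = Rz(yaw) Ry(pitch) Rx(roll)).
In Python, from cell import manip gives the robot as it stands.
- The arm moves only by the tool play_rows, never from a script. Its argument "commands" is a list of rows, each an object of numbers: "x", "y", "z": the shift along the tool's x, y, z in m; "wx", "wy", "wz": the turn, a rotation vector about the tool's x, y, z in degrees; "grip": the opening, from 0 (shut) to 1 (fully open). In form: [{"x": .., "y": .., "z": .., "wx": .., "wy": .., "wz": .., "grip": ..}, ...]. A call has 1 to 20 rows; each row shifts and turns the commanded pose from where the row before left it, along the tool's axes as they then stand; what a row does not reach is not made up. A row lasts 1/8 s, in which the tool goes at most 62.5 mm and 10.7 degrees, less where a joint would pass 70% of its speed; a pose out of reach is approached as far as the arm can. A call is refused whole if a number of a shift passes 0.0625 or a number of a turn 10.7, either way. A call with a gripper value outside its range is refused whole. The fingers move at their own pace and stop on an object; "squeeze" is the grip in N (left out, the last holds). Time passes only in rows, so rows that do not move let the fingers close. It gives the time, the measured TCP pose, the force and the opening at its end, in the units of the state.
- manip.read_state(): the state, without advancing time (a new reading comes with each control period).
- manip.camera(name): name is "scene" or "side" or "wrist"; returns (picture, depth): 384x512x3 uint8, red, green, blue; 384x512 float32, mm along the optical axis (not along the pixel's ray), 0 where there is no reading.
- manip.camera_info(name): a dict with "intrinsics" (3x3 intrinsics, pixels), "camera_from_world" (4x4, takes a point from world to camera coordinates); the wrist camera has in their place "tool_from_camera" (4x4, takes a point from camera to tool coordinates, whose origin is the TCP and whose axes are the flange's). Camera axes: x right, y up, looking along -z (the intrinsics and any distortion apply to the point x, -y, -z); pixel columns grow to the right and rows downward; lengths in mm; the calibration is good to about 2 mm. The wrist camera is an equidistant fisheye: a pixel r from the principal point sees the ray r / f radians off the axis. A picture is of the moment at which its call begins: read the wrist's pose just before it. camera_info takes no time and is no camera call.
- manip.sign_off(): hands the job in, once; it reports no verdict.
The state is a dict: "clock": time; "joints": joint angles; "qd": joint speeds; "effort": joint torques, N m; "eef_pos": TCP position; "eef_rot": TCP orientation; "wrist_force": force on the tool from outside, world axes, zero at the start; "moment": the same for the moment, N m; "finger_gap": finger opening in mm.
Only numpy, scipy, OpenCV 4.12 (cv2) and the standard library are available. Lean on these libraries where they do the work, as an engineer would, in place of code of your own. Each camera call takes 0.05 s, during which the arm holds its last target.

## Working session

There is one attempt and no reset: what is moved stays moved. The work goes in short steps, Python scripts to look and compute and a tool call to move; the robot and the scene stay as the last step left them, time stands still between calls to the robot, and variables do not carry over. Pictures are saved under pics/ and viewed, and the job is handed in when it is done.

Besides the shell and the picture viewer there is one more tool, called after "Call:" by a JSON object that holds its "op" and its "data", one argument or row to a line. play_rows: Moves the arm, as the interface text tells. Its arguments: {"type":"object","properties":{"commands":{"type":"array"},"squeeze":{"type":"number"}},"required":["commands"]}

```bash
ls; mkdir -p pics
python3 - <<'E'
from cell import manip
import cv2, numpy as np
s=manip.read_state(); print(s)
for n in ["scene","side","wrist"]:
    p,d=manip.camera(n); cv2.imwrite(f"pics/{n}0.png",p[:,:,::-1]); np.save(f"pics/{n}0_d.npy",d); np.save(f"pics/{n}0_p.npy",p)
    print(n,manip.camera_info(n))
E
```

```text
pics
{'clock': 0.0, 'joints': array([ 1.04137456e+00,  3.00489185e-01,  1.52155519e+00, -1.76488967e-05,
        1.32068021e+00, -6.65631750e-02]), 'qd': array([ 0.00178626, -0.00068497, -0.0002608 ,  0.00097513,  0.00063656,
       -0.00136234]), 'effort': array([ 9.24946153e-05, -5.31798184e+01, -3.52744710e+01,  7.07867648e-02,
        2.43159255e-02, -1.38384867e-04]), 'eef_pos': array([245.4426148 , 491.92041076, 204.8873584 ]), 'eef_rot': array([-3.14046210e+00, -5.82319907e-05,  2.67873841e+00]), 'wrist_force': array([-0.25005078, -0.49061133, -0.23940095]), 'moment': array([-0.0447978 , -0.0590345 , -0.02795838]), 'finger_gap': 93.7803747874656}
scene {'intrinsics': array([[483.1019293 ,   0.        , 252.81489279],
       [  0.        , 483.1019293 , 191.93390414],
       [  0.        ,   0.        ,   1.        ]]), 'camera_from_world': array([[ 2.34277916e-01,  9.72152740e-01, -5.73648610e-03,
        -2.48107331e+02],
       [-7.46113579e-01,  1.83581585e-01,  6.40009632e-01,
         3.01056696e+02],
       [ 6.23240231e-01, -1.45660053e-01,  7.68345472e-01,
        -1.4
[... 476 characters left out ...]
3.80683223e-01, -7.17761216e-01,  5.83008679e-01,
        -7.17478582e+02],
       [ 0.00000000e+00,  0.00000000e+00,  0.00000000e+00,
         1.00000000e+00]])}
wrist {'intrinsics': array([[297.31863964,   0.        , 250.92554648],
       [  0.        , 297.31863964, 189.0099873 ],
       [  0.        ,   0.        ,   1.        ]]), 'tool_from_camera': array([[ 6.85066452e-04,  9.63669214e-01,  2.67097693e-01,
         7.87006058e+01],
       [ 9.99999450e-01, -4.48164189e-04, -9.47908014e-04,
         1.47660059e-01],
       [-7.93766149e-04,  2.67098196e-01, -9.63668991e-01,
        -1.79630498e+02],
       [ 0.00000000e+00,  0.00000000e+00,  0.00000000e+00,
         1.00000000e+00]])}
```

View pics/scene0.png

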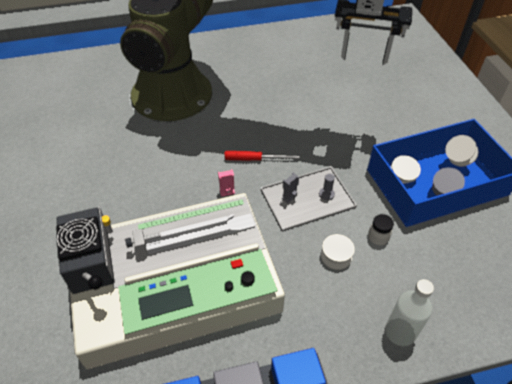

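View pics/side0.png

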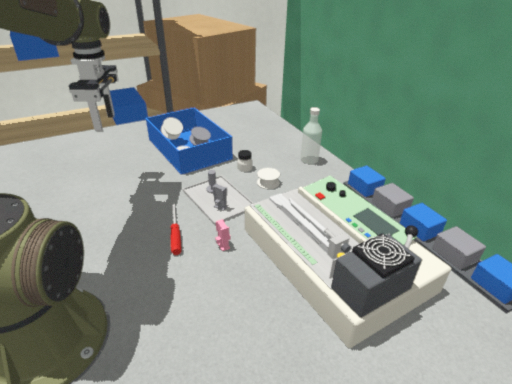

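View pics/wrist0.png

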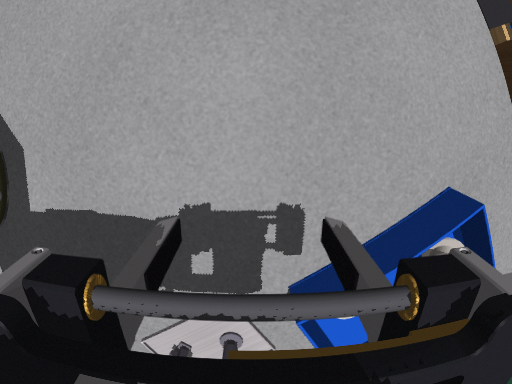

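The scene view shows the machine in the lower left, with the fan end at about (85,250) and the rail mouth near (255,225). The tray is at (308,197) with two grey parts at (290,187) and (328,185), and the pink decoy is at (227,182). I'll zoom in and back-project.

```bash
cat > h.py <<'E'
import numpy as np, cv2
from cell import manip
from scipy.spatial.transform import Rotation as Ro
def cam(n):
    i=manip.camera_info(n); return i["intrinsics"],(np.linalg.inv(i["camera_from_world"]) if n!="wrist" else None)
def ray(n,u,v,T=None):
    i=manip.camera_info(n);K=i["intrinsics"]
    if n=="wrist":
        dx,dy=(u-K[0,2]),(v-K[1,2]); r=np.hypot(dx,dy); th=r/K[0,0]
        d=np.array([np.sin(th)*dx/max(r,1e-9),-np.sin(th)*dy/max(r,1e-9),-np.cos(th)])
        M=T@i["tool_from_camera"]
    else:
        d=np.array([(u-K[0,2])/K[0,0],-(v-K[1,2])/K[1,1],-1.]); M=np.linalg.inv(i["camera_from_world"])
    return M[:3,3],M[:3,:3]@d,d
def onz(n,u,v,z,T=None):
    o,d,_=ray(n,u,v,T); return o+d*(z-o[2])/d[2]
def dep(n,u,v,D,T=None):
    o,d,dc=ray(n,u,v,T); return o+d*(D[int(round(v)),int(round(u))]/-dc[2])
def proj(n,P,T=None):
    i=manip.camera_info(n);K=i["intrinsics"]; P=np.asarray(P,float)
    if n=="wrist":
        p=np.linalg.inv(T@i["tool_from_camera"])@np.r_[P,1]; a=np.arctan2(np.hypot(p[0],p[1]),-p[2]); r=np.hypot(p[0],p[1])
        return K[0,2]+K[0,0]*a*p[0]/r, K[1,2]-K[1,1]*a*p[1]/r
    p=i["camera_from_world"]@np.r_[P,1]
    return K[0,2]+K[0,0]*p[0]/-p[2], K[1,2]-K[1,1]*p[1]/-p[2]
def tool():
    s=manip.read_state(); T=np.eye(4); T[:3,:3]=Ro.from_euler("xyz",s["eef_rot"]).as_matrix(); T[:3,3]=s["eef_pos"]; return T
def cloud(n,D,T=None):
    H,W=D.shape; v,u=np.mgrid[:H,:W]; i=manip.camera_info(n);K=i["intrinsics"]
    dx=u-K[0,2];dy=v-K[1,2]
    if n=="wrist":
        r=np.hypot(dx,dy)+1e-9;th=r/K[0,0]; d=np.stack([np.sin(th)*dx/r,-np.sin(th)*dy/r,-np.cos(th)],-1); M=T@i["tool_from_camera"]
    else:
        d=np.stack([dx/K[0,0],-dy/K[1,1],-np.ones_like(dx,float)],-1); M=np.linalg.inv(i["camera_from_world"])
    P=d*(D/-d[...,2])[...,None]@M[:3,:3].T+M[:3,3]; P[D<=0]=np.nan; return P
def crop(img,x0,y0,x1,y1,s,fn): cv2.imwrite(fn,cv2.resize(img[y0:y1,x0:x1,::-1],None,fx=s,fy=s,interpolation=cv2.INTER_CUBIC))
E
python3 - <<'E'
from h import *
np.set_printoptions(precision=1,suppress=True)
p=np.load("pics/scene0_p.npy"); crop(p,60,150,360,340,2.6,"pics/sc_c.png")
p2=np.load("pics/side0_p.npy"); crop(p2,150,130,450,330,2.6,"pics/si_c.png")
P=cloud("scene",np.load("pics/scene0_d.npy")); Q=cloud("side",np.load("pics/side0_d.npy"))
np.save("pics/P.npy",P)
for u,v in [(290,187),(291,178),(328,180),(262,190),(332,170),(354,207),(282,226),(227,174),(300,120),(255,225),(144,246)]: print(u,v,P[v,u])
print("table",np.nanmedian(P[150:160,380:390].reshape(-1,3),0), np.nanmedian(Q[280:290,200:210].reshape(-1,3),0))
E
```

```text
290 187 [490.8 229.8  54.5]
291 178 [481.2 233.9  75.7]
328 180 [502.4 320.9  68.1]
262 190 [450.6 170.5  13.6]
332 170 [426.1 365.4  11.1]
354 207 [548.2 380.8   1.2]
282 226 [564.6 190.9   5.9]
227 174 [429.8  87.7  73.5]
300 120 [208.2 346.1  -0.4]
255 225 [600.9 115.8  83.5]
144 246 [ 620.3 -123.   114.9]
table [434.2 501.7  50.3] [337.5 -14.5   0.3]
```

View pics/sc_c.png

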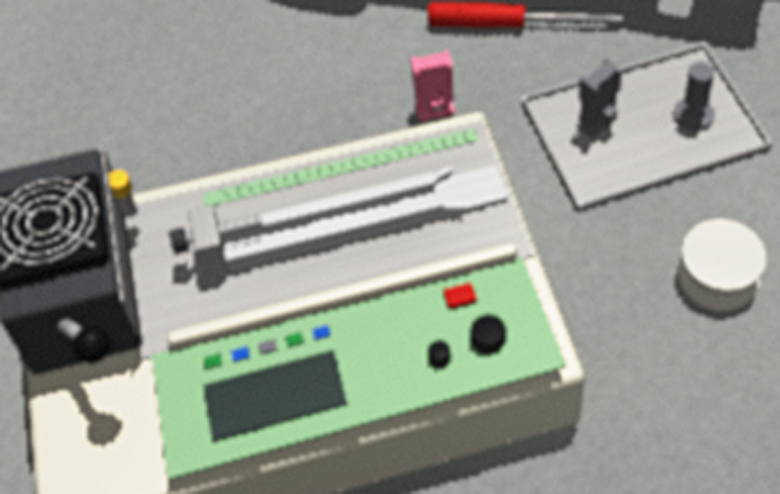

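View pics/si_c.png

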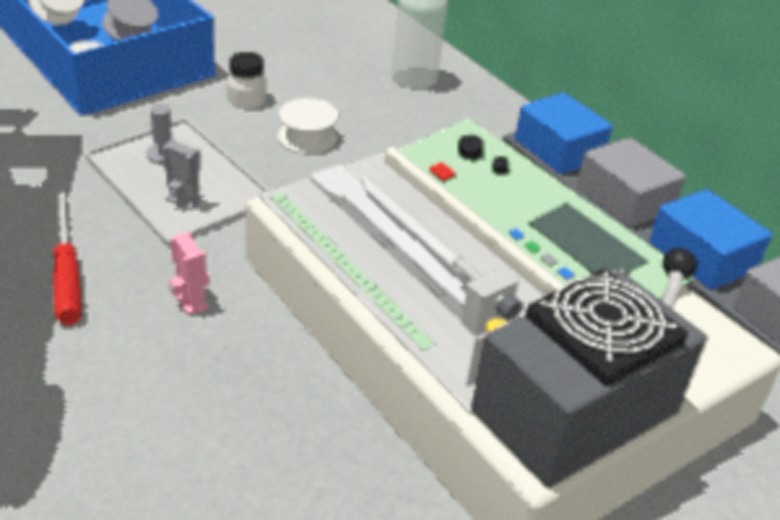

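Run:
```python
from h import *
np.set_printoptions(precision=1,suppress=True)
P=np.load("pics/P.npy"); Q=cloud("side",np.load("pics/side0_d.npy"))
for nm,A in (("scene",P),("side",Q)):
    m=(abs(A[...,0]-490)<45)&(abs(A[...,1]-230)<40)
    for lo,hi in((20,36),(45,80)):
        k=m&(A[...,2]>lo)&(A[...,2]<hi); pts=A[k]
        r=cv2.minAreaRect(pts[:,:2].astype(np.float32)); print(nm,"carrier",lo,hi,len(pts),pts.min(0),pts.max(0),r)
    # rail top lips z~102
    k=(A[...,2]>97)&(A[...,2]<107)&(A[...,0]>520)&(A[...,0]<700)&(A[...,1]>-150)&(A[...,1]<160); pts=A[k]
    c=pts.mean(0);u,s,vt=np.linalg.svd(pts[:,:2]-c[:2],full_matrices=False); t=(pts[:,:2]-c[:2])@vt[0]
    print(nm,"lips",len(pts),c,vt[0],t.min(),t.max(), np.percentile(pts[:,2],[10,50,90]))
    # housing: all z>60 <95
    k=(A[...,2]>70)&(A[...,2]<110)&(A[...,0]>450)&(A[...,0]<820)&(A[...,1]>-330)&(A[...,1]<180); r=cv2.minAreaRect(A[k][:,:2].astype(np.float32)); print("housing",r)
```

```text
scene carrier 20 36 62 [476.9 214.4  20.1] [499.4 250.6  36. ] ((490.2241516113281, 234.05636596679688), (19.793989181518555, 37.60314178466797), 11.24583625793457)
scene carrier 45 80 205 [464.9 211.4  45.2] [499.1 253.4  79.1] ((480.39544677734375, 232.51026916503906), (23.49709129333496, 39.60248565673828), 29.659547805786133)
scene lips 1523 [629.8 -25.7 100.9] [ 0.1 -1. ] -128.8824402582352 127.58365400117981 [ 98.1 100.9 103.6]
housing ((651.619140625, -78.75070190429688), (281.694091796875, 411.1596374511719), 3.698918342590332)
side carrier 20 36 60 [463.7 213.1  22.1] [495.5 245.4  36. ] ((474.882080078125, 224.17678833007812), (22.448726654052734, 38.0855712890625), 46.71589660644531)
side carrier 45 80 167 [464.7 211.2  45.1] [500.5 252.4  78.8] ((480.12933349609375, 230.11273193359375), (23.297204971313477, 38.38652801513672), 38.77732467651367)
side lips 874 [621.1 -32.4 100.7] [ 0. -1.] -135.44852384312327 111.41612721537415 [ 98.1 100.7 103.1]
housing ((650.6583862304688, -79.97886657714844), (280.88531494140625, 410.0400085449219), 3.6460869312286377)
```

The carrier is at about (480,231) with its x axis at about 34°, and the machine yaw is about 3.7°. I'll fly over the carrier with the jaws roughly aligned and take a wrist look.

Call:
{"op": "play_rows", "data": {
  "commands": [
    {"x": -0.041,"y": -0.016},
    {"x": -0.041,"y": -0.016},
    {"x": -0.041,"y": -0.016},
    {"x": -0.041,"y": -0.016},
    {"x": -0.041,"y": -0.016},
    {"x": -0.041,"y": -0.016},
    {"x": -0.041,"y": -0.016},
    {"x": -0.041,"y": -0.016},
    {"wz": 9.8},
    {"wz": 9.8},
    {"wz": 9.8},
    {}
  ]
}}

```text
$.commands[0]: bad value
```

Run:
```python
from h import *
np.set_printoptions(precision=1,suppress=True)
s=manip.read_state(); print(s['clock'],s['eef_pos'],s['eef_rot'],s['joints'])
T=tool(); p,d=manip.camera("wrist"); np.savez("pics/w1.npz",p=p,d=d,T=T)
cv2.imwrite("pics/w1.png",p[:,:,::-1])
```

```text
0.15 [245.5 492.  205. ] [-3.1 -0.   2.7] [ 1.   0.3  1.5  0.   1.3 -0.1]
```

View pics/w1.png

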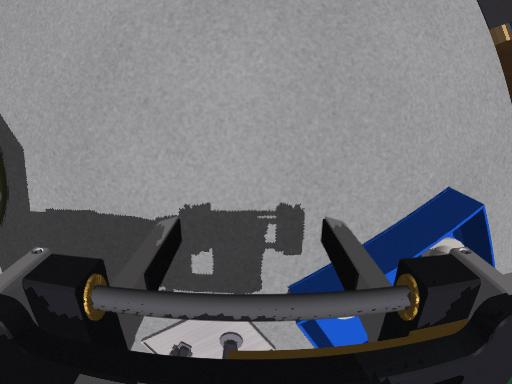

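The view hasn't changed because the call was refused, so rows probably need all their keys.

Call:
{"op": "play_rows", "data": {
  "commands": [
    {"x": -0.041,"y": -0.016,"z": 0,"wx": 0,"wy": 0,"wz": 0,"grip": 1},
    {"x": -0.041,"y": -0.016,"z": 0,"wx": 0,"wy": 0,"wz": 0,"grip": 1},
    {"x": -0.041,"y": -0.016,"z": 0,"wx": 0,"wy": 0,"wz": 0,"grip": 1},
    {"x": -0.041,"y": -0.016,"z": 0,"wx": 0,"wy": 0,"wz": 0,"grip": 1},
    {"x": -0.041,"y": -0.016,"z": 0,"wx": 0,"wy": 0,"wz": 0,"grip": 1},
    {"x": -0.041,"y": -0.016,"z": 0,"wx": 0,"wy": 0,"wz": 0,"grip": 1},
    {"x": -0.041,"y": -0.016,"z": 0,"wx": 0,"wy": 0,"wz": 0,"grip": 1},
    {"x": -0.041,"y": -0.016,"z": 0,"wx": 0,"wy": 0,"wz": 0,"grip": 1},
    {"x": 0,"y": 0,"z": 0,"wx": 0,"wy": 0,"wz": 9.8,"grip": 1},
    {"x": 0,"y": 0,"z": 0,"wx": 0,"wy": 0,"wz": 9.8,"grip": 1},
    {"x": 0,"y": 0,"z": 0,"wx": 0,"wy": 0,"wz": 9.8,"grip": 1},
    {"x": 0,"y": 0,"z": 0,"wx": 0,"wy": 0,"wz": 0,"grip": 1}
  ]
}}

```text
clock: 1.7
eef_pos: [481.9, 231.1, 205.3]
eef_rot: [-3.141, -0.0, 2.167]
wrist_force: [0.2, -0.5, 0.7]
finger_gap: 93.7
```

Run:
```python
from h import *
np.set_printoptions(precision=2,suppress=True)
s=manip.read_state(); print(s['clock'],s['eef_pos'],s['eef_rot'],s['joints'])
T=tool(); p,d=manip.camera("wrist"); np.savez("pics/w1.npz",p=p,d=d,T=T)
cv2.imwrite("pics/w1.png",p[:,:,::-1])
```

```text
1.7 [481.85 231.12 205.31] [-3.14 -0.    2.17] [ 0.38  0.27  1.57 -0.    1.31 -0.22]
```

View pics/w1.png

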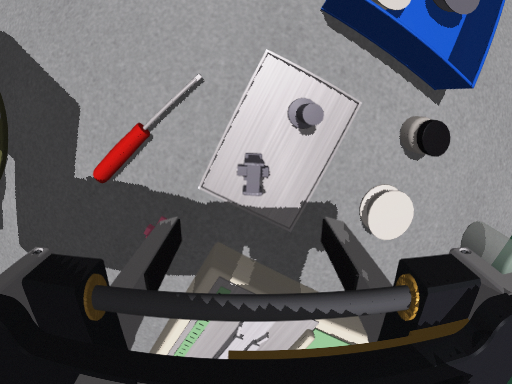

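The wrist view shows the carrier at about (253,173) between the fingers, nearly aligned, and the roller post at (307,113). Next I measure its top.

Run:
```python
from h import *
np.set_printoptions(precision=2,suppress=True)
f=np.load("pics/w1.npz");p,d,T=f["p"],f["d"],f["T"]
crop(p,195,120,315,220,6,"pics/w1c.png")
A=cloud("wrist",d,T)
m=np.zeros(d.shape,bool);m[140:210,220:290]=1
for lo,hi in((70,82),(45,82),(18,40),(6,14)):
    k=m&(A[...,2]>lo)&(A[...,2]<hi); pts=A[k]
    r=cv2.minAreaRect(pts[:,:2].astype(np.float32)); print(lo,hi,len(pts),pts.mean(0),r)
print("floor",np.nanmedian(A[130:150,250:260].reshape(-1,3),0))
g=cv2.cvtColor(p,cv2.COLOR_RGB2GRAY); np.set_printoptions(linewidth=250); print(g[148:200:3,230:278])
```

```text
70 82 502 [480.45 235.75  76.15] ((480.64349365234375, 235.25564575195312), (21.39946937561035, 36.01194763183594), 31.482908248901367)
45 82 604 [479.76 236.79  73.23] ((480.644775390625, 235.24481201171875), (21.800338745117188, 36.04200744628906), 31.27809715270996)
18 40 239 [478.65 237.31  34.82] ((477.65887451171875, 240.20779418945312), (39.3055305480957, 24.435504913330078), 30.81425666809082)
6 14 215 [478.89 214.71   8.9 ] ((488.5247497558594, 226.31124877929688), (87.09623718261719, 92.4856948852539), 32.51703643798828)
floor [463.63 265.89   4.22]
[[206 206 205 203 203 206 208 208 206 208 201 198 205 209 209 204 201 204 208 207 205 203 205 208 208 208 206 206 203 203 205 206 209 212 216 215 210 206 207 211 207 204 210 213 210 206 203 205]
 [205 202 201 205 208 206 207 208 204 197 201 207 209 205 202 202 205 208 205 202 203 206 208 207 205 206 202 202 203 203 206 209 213 214 210 206 205 210 209 204 205 211 211 207 202 202 209 213]
 [200 203 204 206 205 205 205 201 200 203 208 206 202 200 182 142 125 126 115 105 104 103 109 105 106 106 105 105 106 109 108 124 188 205 202 20
[... 2276 characters left out ...]
4 125 124 125 124 124 123 125 124 113  76  57  53  68  77  76 161 201 203 199 197 199 198 199 197 195 200 200 199]
 [191 193 194 192 194 193 189 188 189 191 193 195 157 128 140 141 135 140 144 139 145 141 151 151 145 144 154 165 143 133 141 123  87 122 155 185 198 196 198 198 199 196 194 196 198 196 195 197]
 [195 192 191 192 187 185 187 188 191 194 193 188 186 188 187 187 189 190 190 192 187 185 182 184 185 179 175 175 170 174 179 188 195 199 199 195 195 197 197 197 192 193 195 196 195 196 197 195]
 [165 182 189 187 186 187 188 190 193 189 186 186 186 185 186 188 189 189 192 189 190 192 192 193 189 191 194 193 193 191 191 196 198 195 194 196 195 195 192 193 195 196 194 194 196 196 193 192]]
```

View pics/w1c.png

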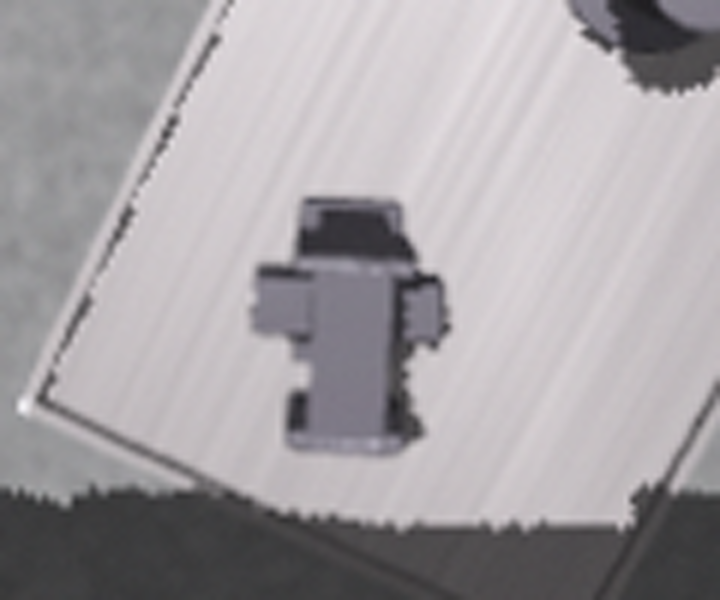

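```bash
python3 - <<'E'
from h import *
np.set_printoptions(precision=2,suppress=True)
T=np.load("pics/w1.npz")["T"]
for u,v in [(253.5,178),(253.5,162.5),(253.5,194),(246.5,178),(259.5,178)]: print(u,v,onz("wrist",u,v,76,T))
# rail etc from scene/side: project centre into them
c=[480.6,235.3,76]
for n in("scene","side"): print(n,proj(n,c))
for n,f in(("scene","pics/scene0_p.npy"),("side","pics/side0_p.npy")):
    u,v=map(int,proj(n,c)); p=np.load(f); q=p[v-25:v+35,u-35:u+35].copy(); q=cv2.resize(q,None,fx=8,fy=8); 
    ax=Ro.from_euler("z",31.4,degrees=True).as_matrix()
    for lx,ly in((-7,-18),(-7,18),(7,18),(7,-18)):
        a,b=proj(n,np.array(c)+ax@[lx,ly,0]); cv2.circle(q,(int((a-u+35.5)*8),int((b-v+25.5)*8)),3,(255,0,0),-1)
    cv2.imwrite(f"pics/chk_{n}.png",q[:,:,::-1])
E
python3 -c "
import cv2,numpy as np
a=cv2.imread('pics/chk_scene.png');b=cv2.imread('pics/chk_side.png');cv2.imwrite('pics/chk.png',cv2.resize(np.hstack([a,b]),(800,343)))"
```

```text
253.5 178 [481.03 237.02  76.  ]
253.5 162.5 [471.55 250.92  76.  ]
253.5 194 [491.06 222.31  76.  ]
246.5 178 [474.84 232.82  76.  ]
259.5 178 [486.33 240.63  76.  ]
scene (np.float64(291.4858429149874), np.float64(177.635381260793))
side (np.float64(218.46346088955016), np.float64(186.33864480627432))
```

View pics/chk.png

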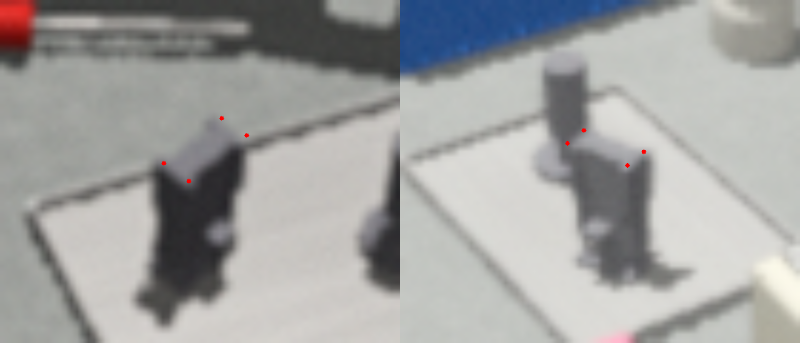

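The grasp pose is consistent: centre about (480.8,236), x axis at 31.4°, and a 21.4×36 top against the given 22×36. Before grasping I'll take one unobstructed look at the rail mouth.

Call:
{"op": "play_rows", "data": {
  "commands": [
    {"x": -0.042,"y": 0.001,"z": -0.019,"wx": 0,"wy": 0,"wz": 0,"grip": 1},
    {"x": -0.042,"y": 0.001,"z": -0.019,"wx": 0,"wy": 0,"wz": 0,"grip": 1},
    {"x": -0.042,"y": 0.001,"z": -0.019,"wx": 0,"wy": 0,"wz": 0,"grip": 1},
    {"x": -0.042,"y": 0.001,"z": -0.019,"wx": 0,"wy": 0,"wz": 0,"grip": 1},
    {"x": -0.042,"y": 0.001,"z": -0.019,"wx": 0,"wy": 0,"wz": 0,"grip": 1},
    {"x": 0,"y": 0,"z": 0,"wx": 0,"wy": 0,"wz": 10.1,"grip": 1},
    {"x": 0,"y": 0,"z": 0,"wx": 0,"wy": 0,"wz": 10.1,"grip": 1},
    {"x": 0,"y": 0,"z": 0,"wx": 0,"wy": 0,"wz": 10.1,"grip": 1},
    {"x": 0,"y": 0,"z": 0,"wx": 0,"wy": 0,"wz": 0,"grip": 1}
  ]
}}

```text
clock: 2.88
eef_pos: [603.7, 60.1, 300.4]
eef_rot: [-3.141, 0.0, 1.641]
wrist_force: [-0.3, 0.8, -0.9]
finger_gap: 93.9
```

Run:
```python
from h import *
np.set_printoptions(precision=3,suppress=True)
s=manip.read_state(); print(s['clock'],s['eef_pos'],s['eef_rot'],s['joints'])
T=tool(); p,d=manip.camera("wrist"); np.savez("pics/w2.npz",p=p,d=d,T=T)
cv2.imwrite("pics/w2.png",p[:,:,::-1]); crop(p,150,90,370,255,3.5,"pics/w2c.png")
```

```text
2.875 [603.689  60.054 300.351] [-3.141  0.     1.641] [ 0.039  0.383  1.194 -0.     1.565 -0.031]
```

View pics/w2.png

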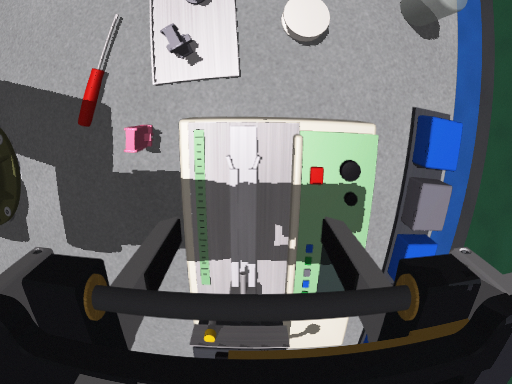

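View pics/w2c.png

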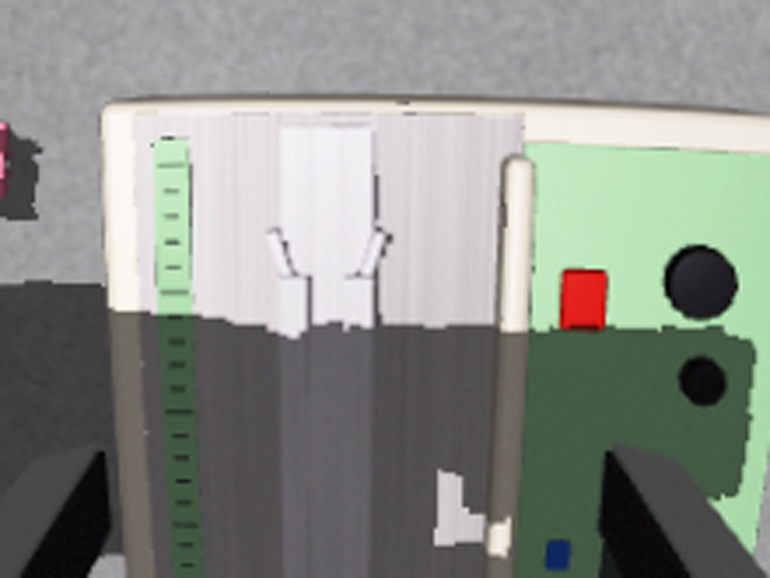

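The clear view shows the landing plate at columns about 229–257, the flared cheeks at row 160, and the mouth at row ~168 (column ~243).

Run:
```python
from h import *
np.set_printoptions(precision=2,suppress=True,linewidth=220)
f=np.load("pics/w2.npz");p,d,T=f["p"],f["d"],f["T"]
A=cloud("wrist",d,T); g=cv2.cvtColor(p,cv2.COLOR_RGB2GRAY).astype(int)
for r in (130,140,150,160,164,168,170,174,178,182): print(r,g[r,222:266])
print("col243",list(zip(range(118,134),g[118:134,243])))
print("col233",list(zip(range(160,176),g[160:176,233])), g[160:176,254])
for r in (135,145,172,176,180): print(r,A[r,222:266,2].round(0))
```

```text
130 [228 228 227 227 223 226 225 222 238 243 242 244 242 240 241 239 238 239 242 243 242 242 242 242 239 237 238 239 239 239 240 240 241 238 203 206 218 218 216 218 218 220 219 219]
140 [226 227 226 226 223 226 224 222 234 241 240 242 239 238 238 238 235 237 239 240 240 239 239 240 237 235 235 237 238 237 238 239 239 236 186 103 184 218 215 218 218 219 218 216]
150 [227 225 224 225 221 224 223 224 233 239 238 238 237 236 236 234 233 235 238 238 238 237 237 237 235 233 233 235 236 236 237 237 237 235 185 101 179 217 215 214 214 216 216 213]
160 [226 223 223 222 222 233 239 240 207 107 190 235 235 234 234 232 230 232 235 236 235 234 234 235 233 232 232 233 233 233 235 236 230 221 231 237 213 135 176 211 213 214 213 209]
164 [224 221 223 222 218 221 230 238 239 216 134 192 233 233 232 231 230 232 234 235 234 233 233 235 232 231 231 232 232 233 235 217 216 233 236 185 180 213 213 210 211 213 212 208]
168 [223 220 222 222 219 222 222 211 212 222 210 166 134 184 213 200 191 218 233 234 233 232 232 233 231 230 217 200 200 159 124 181 207 206 151  81 172 211 210 209 210 211 210 206]
170 [224
[... 1850 characters left out ...]
4. 83. 83. 83. 85.]
172 [ 84.  84.  83.  84.  83.  83.  84. 102. 102. 103. 103. 103. 102. 103. 103.  91.  91.  91.  90.  91.  91.  91.  90.  91.  90.  91. 102. 102. 103. 102. 102. 101. 103. 103.  83.  84.  84.  83.  84.  83.  84.  84.  83.
  84.]
176 [ 85.  84.  83.  84.  83.  83.  85. 103. 103. 103. 102. 102. 101. 102. 102.  91.  89.  91.  92.  91.  90.  91.  90.  90.  90.  92. 102. 104. 103. 104. 103. 103. 103. 102.  84.  83.  83.  83.  83.  84.  83.  84.  84.
  84.]
180 [ 84.  83.  81.  83.  83.  85.  84. 102. 102. 102. 103. 102. 102. 102. 103.  90.  89.  90.  91.  91.  92.  90.  89.  91.  90.  91. 103. 103. 102. 103. 102. 104. 103. 102.  84.  83.  82.  83.  83.  84.  85.  83.  83.
  83.]
```

Run:
```python
from h import *
np.set_printoptions(precision=2,suppress=True,linewidth=220)
f=np.load("pics/w2.npz");p,d,T=f["p"],f["d"],f["T"]; g=cv2.cvtColor(p,cv2.COLOR_RGB2GRAY).astype(float)
A=cloud("wrist",d,T)
C=[]
for r in range(129,153,4):
    k=[u for u in range(222,266) if A[r,u,2]>86.7 or np.isnan(A[r,u,2])]; l,ri=min(k)-.5,max(k)+.5
    a,b=onz("wrist",l,r,90,T),onz("wrist",ri,r,90,T); print(r,l,ri,np.linalg.norm(a-b),(a+b)/2); C.append((a+b)/2)
S=[];O=[]
for r in range(171,230,6):
    k=[u for u in range(226,262) if A[r,u,2]>96.5]; m=[u for u in range(230,256) if A[r,u,2]<96.5]
    if not m: continue
    l,ri=min(k)-.5,max(k)+.5; a,b=onz("wrist",l,r,102,T),onz("wrist",ri,r,102,T)
    l2,r2=min(m)-.5,max(m)+.5; c,e=onz("wrist",l2,r,102,T),onz("wrist",r2,r,102,T)
    print(r,l,ri,l2,r2,np.linalg.norm(a-b),(a+b)/2,np.linalg.norm(c-e),(c+e)/2); S.append((a+b)/2)
S=np.array(S);print("fit all",np.polyfit(np.array(C+list(S))[:,1],np.array(C+list(S))[:,0],1)); print("fit S",np.polyfit(S[:,1],S[:,0],1))
# mouth row: first row with lip
for u in (232,234,250,252): print(u,[ (r,round(float(A[r,u,2]))) for r in range(164,174)])
print("mouth",onz("wrist",242.2,168.3,102,T)); print("plate end",onz("wrist",242.5,125.5,90,T))
# housing edges: near edge column of cream, front end
k=(A[...,2]>78)&(A[...,2]<110);
```

```text
129 229.5 255.5 34.000721667998626 [588.33 110.95  90.  ]
133 229.5 255.5 34.065096987341875 [588.68 105.68  90.  ]
137 229.5 255.5 34.13375058223758 [589.03 100.4   90.  ]
141 229.5 255.5 34.20672482087448 [589.39  95.11  90.  ]
145 229.5 255.5 34.284066040130526 [589.74  89.8   90.  ]
149 230.5 255.5 33.03942835855637 [590.75  84.51  90.  ]
171 228.5 255.5 236.5 247.5 35.12944375748073 [591.55  57.28 102.  ] 14.303889087677733 [591.58  57.27 102.  ]
177 228.5 255.5 236.5 247.5 35.30044101898487 [592.07  49.28 102.  ] 14.373477732897921 [592.09  49.28 102.  ]
183 228.5 255.5 236.5 247.5 35.48272457651635 [592.58  41.21 102.  ] 14.447657994897302 [592.6  41.2 102. ]
189 228.5 255.5 236.5 247.5 35.67661456312583 [593.1   33.05 102.  ] 14.526560042947908 [593.12  33.05 102.  ]
195 228.5 255.5 236.5 247.5 35.88246017689274 [593.61  24.79 102.  ] 14.610325861075701 [593.64  24.8  102.  ]
201 228.5 255.5 236.5 247.5 36.10064152863785 [594.14  16.44 102.  ] 14.699109998738654 [594.16  16.45 102.  ]
207 229.5 255.5 237.5 247.5 34.98055381624346 [595.33   8.03 102.  ] 13.44659499934705 [595.
[... 238 characters left out ...]
]
225 230.5 254.5 229.5 255.5 32.9742221908553 [596.95 -18.1  102.  ] 35.725595532036344 [596.95 -18.11 102.  ]
fit all [ -0.07 595.77]
fit S [ -0.08 595.92]
232 [(164, 92), (165, 90), (166, 95), (167, 96), (168, 100), (169, 102), (170, 102), (171, 103), (172, 103), (173, 103)]
234 [(164, 92), (165, 90), (166, 91), (167, 91), (168, 90), (169, 103), (170, 101), (171, 104), (172, 102), (173, 103)]
250 [(164, 89), (165, 90), (166, 91), (167, 90), (168, 91), (169, 102), (170, 102), (171, 101), (172, 103), (173, 103)]
252 [(164, 90), (165, 91), (166, 91), (167, 91), (168, 95), (169, 101), (170, 102), (171, 101), (172, 102), (173, 103)]
mouth [591.61  60.86 102.  ]
plate end [588.04 115.51  90.  ]
```

The mouth is at about (591.5, 60.6) with yaw about 3.85°. The plate end lies 55 mm out and the slot measures 14 mm wide, both as specified. I'm going back to grasp.

Call:
{"op": "play_rows", "data": {
  "commands": [
    {"x": 0.0368,"y": -0.0221,"z": 0.019,"wx": 0,"wy": 0,"wz": 0,"grip": 0.6},
    {"x": 0.0368,"y": -0.0221,"z": 0.019,"wx": 0,"wy": 0,"wz": 0,"grip": 0.6},
    {"x": 0.0368,"y": -0.0221,"z": 0.019,"wx": 0,"wy": 0,"wz": 0,"grip": 0.6},
    {"x": 0.0368,"y": -0.0221,"z": 0.019,"wx": 0,"wy": 0,"wz": 0,"grip": 0.6},
    {"x": 0.0368,"y": -0.0221,"z": 0.019,"wx": 0,"wy": 0,"wz": 0,"grip": 0.6},
    {"x": 0,"y": 0,"z": 0.015,"wx": 0,"wy": 0,"wz": -9.13,"grip": 0.6},
    {"x": 0,"y": 0,"z": 0.015,"wx": 0,"wy": 0,"wz": -9.13,"grip": 0.6},
    {"x": 0,"y": 0,"z": 0.015,"wx": 0,"wy": 0,"wz": -9.13,"grip": 0.6},
    {"x": 0,"y": 0,"z": 0,"wx": 0,"wy": 0,"wz": 0,"grip": 0.6}
  ]
}}

```text
clock: 4.05
eef_pos: [480.9, 236.2, 159.7]
eef_rot: [-3.14, -0.0, 2.119]
wrist_force: [-0.0, 0.1, 0.4]
finger_gap: 56.3
```

Run:
```python
from h import *
np.set_printoptions(precision=3,suppress=True)
s=manip.read_state(); print(s['clock'],s['eef_pos'],s['eef_rot'],s['joints'])
T=tool(); p,d=manip.camera("wrist"); np.savez("pics/w3.npz",p=p,d=d,T=T)
cv2.imwrite("pics/w3.png",p[:,:,::-1])
A=cloud("wrist",d,T)
m=np.zeros(d.shape,bool);m[130:230,215:295]=1
k=m&(A[...,2]>68)&(A[...,2]<82); pts=A[k]; r=cv2.minAreaRect(pts[:,:2].astype(np.float32)); print(r)
q=np.linalg.inv(T)@np.r_[r[0],76,1]; print("in tool",q)
```

```text
4.05 [480.884 236.221 159.688] [-3.14  -0.     2.119] [ 0.388  0.311  1.616  0.     1.216 -0.16 ]
((480.61932373046875, 235.6077423095703), (21.887346267700195, 35.25040054321289), 31.212385177612305)
in tool [-0.41  -0.398 83.689  1.   ]
```

View pics/w3.png

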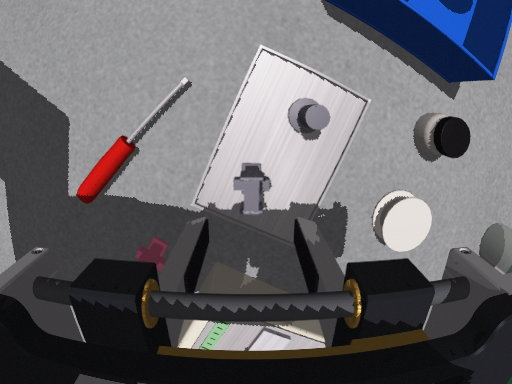

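The carrier is centred to 0.5 mm at pixel (252,188) and aligned. Descending.

Call:
{"op": "play_rows", "data": {
  "commands": [
    {"x": 0,"y": 0,"z": 0.018,"wx": 0,"wy": 0,"wz": 0,"grip": 0.6},
    {"x": 0,"y": 0,"z": 0.018,"wx": 0,"wy": 0,"wz": 0,"grip": 0.6},
    {"x": 0,"y": 0,"z": 0.018,"wx": 0,"wy": 0,"wz": 0,"grip": 0.6},
    {"x": 0,"y": 0,"z": 0.018,"wx": 0,"wy": 0,"wz": 0,"grip": 0.6},
    {"x": 0,"y": 0,"z": 0.016,"wx": 0,"wy": 0,"wz": 0,"grip": 0.6},
    {"x": 0,"y": 0,"z": 0.014,"wx": 0,"wy": 0,"wz": 0,"grip": 0.6},
    {"x": 0,"y": 0,"z": 0.011,"wx": 0,"wy": 0,"wz": 0,"grip": 0.5},
    {"x": 0,"y": 0,"z": 0,"wx": 0,"wy": 0,"wz": 0,"grip": 0.3}
  ],
  "squeeze": 15
}}

```text
clock: 5.1
eef_pos: [481.1, 236.2, 46.8]
eef_rot: [-3.14, -0.0, 2.115]
wrist_force: [0.4, 0.0, 0.2]
finger_gap: 40.9
```

Call:
{"op": "play_rows", "data": {
  "commands": [
    {"x": 0,"y": 0,"z": 0,"wx": 0,"wy": 0,"wz": 0,"grip": 0.2},
    {"x": 0,"y": 0,"z": 0,"wx": 0,"wy": 0,"wz": 0,"grip": 0.05},
    {"x": 0,"y": 0,"z": 0,"wx": 0,"wy": 0,"wz": 0,"grip": 0.05},
    {"x": 0,"y": 0,"z": 0,"wx": 0,"wy": 0,"wz": 0,"grip": 0.05},
    {"x": 0,"y": 0,"z": 0,"wx": 0,"wy": 0,"wz": 0,"grip": 0.05}
  ]
}}

```text
clock: 5.72
eef_pos: [481.5, 236.4, 47.8]
eef_rot: [3.141, 0.0, 2.115]
wrist_force: [-1.2, -0.8, 4.3]
finger_gap: 14.0
```

The gap is 14.0 mm, so it is gripped. I'll lift straight up.

Call:
{"op": "play_rows", "data": {
  "commands": [
    {"x": 0,"y": 0,"z": -0.008,"wx": 0,"wy": 0,"wz": 0,"grip": 0.05},
    {"x": 0,"y": 0,"z": -0.016,"wx": 0,"wy": 0,"wz": 0,"grip": 0.05},
    {"x": 0,"y": 0,"z": -0.02,"wx": 0,"wy": 0,"wz": 0,"grip": 0.05},
    {"x": 0,"y": 0,"z": -0.02,"wx": 0,"wy": 0,"wz": 0,"grip": 0.05},
    {"x": 0,"y": 0,"z": -0.02,"wx": 0,"wy": 0,"wz": 0,"grip": 0.05},
    {"x": 0,"y": 0,"z": -0.02,"wx": 0,"wy": 0,"wz": 0,"grip": 0.05},
    {"x": 0,"y": 0,"z": -0.02,"wx": 0,"wy": 0,"wz": 0,"grip": 0.05},
    {"x": 0,"y": 0,"z": -0.016,"wx": 0,"wy": 0,"wz": 0,"grip": 0.05},
    {"x": 0,"y": 0,"z": 0,"wx": 0,"wy": 0,"wz": 0,"grip": 0.05}
  ]
}}

```text
clock: 6.85
eef_pos: [481.7, 236.5, 188.8]
eef_rot: [3.139, 0.0, 2.115]
wrist_force: [0.6, 0.5, -2.2]
finger_gap: 13.8
```

Run:
```python
from h import *
np.set_printoptions(precision=3,suppress=True)
s=manip.read_state(); print(s['clock'],s['eef_pos'],s['eef_rot'],s['wrist_force'],s['moment'],s['finger_gap'])
T=tool(); p,d=manip.camera("wrist"); np.savez("pics/w4.npz",p=p,d=d,T=T)
crop(p,130,130,390,300,3,"pics/w4c.png")
p,d=manip.camera("side"); crop(p,150,60,350,230,3.5,"pics/s4c.png")
```

```text
6.85 [481.705 236.488 188.802] [3.139 0.    2.115] [ 0.576  0.493 -2.211] [-0.02   0.021 -0.078] 13.784005424652939
```

View pics/w4c.png

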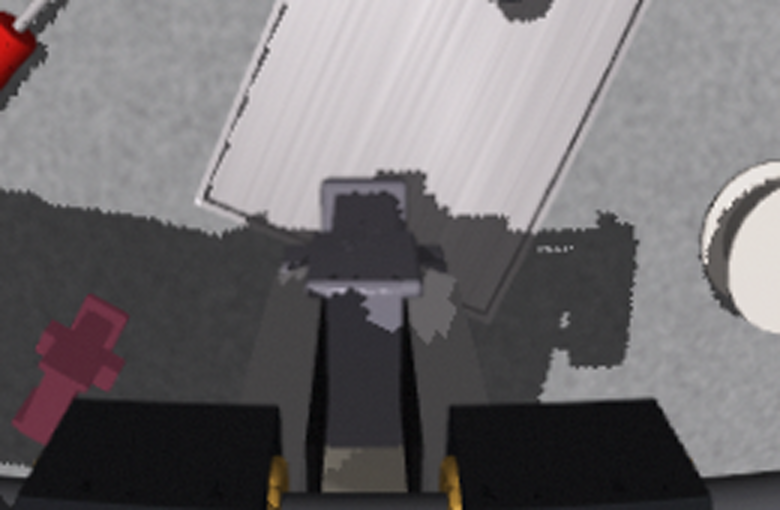

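View pics/s4c.png

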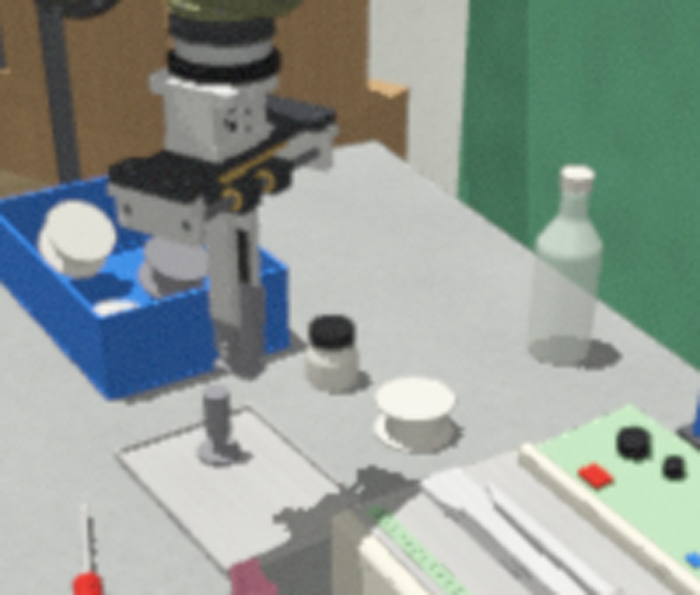

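It hangs straight and upright in the jaws, with the foot at wrist columns ~237–266 centred at 251.5, and the tray is otherwise undisturbed. Next I carry it above the landing.

Call:
{"op": "play_rows", "data": {
  "commands": [
    {"x": -0.0147,"y": 0.0016,"z": 0,"wx": 0,"wy": 0,"wz": 0,"grip": 0.05},
    {"x": -0.0294,"y": 0.0031,"z": 0,"wx": 0,"wy": 0,"wz": 0,"grip": 0.05},
    {"x": -0.0294,"y": 0.0031,"z": 0,"wx": 0,"wy": 0,"wz": 0,"grip": 0.05},
    {"x": -0.0294,"y": 0.0031,"z": 0,"wx": 0,"wy": 0,"wz": 0,"grip": 0.05},
    {"x": -0.0294,"y": 0.0031,"z": 0,"wx": 0,"wy": 0,"wz": 0,"grip": 0.05},
    {"x": -0.0294,"y": 0.0031,"z": 0,"wx": 0,"wy": 0,"wz": 0,"grip": 0.05},
    {"x": -0.0147,"y": 0.0016,"z": 0,"wx": 0,"wy": 0,"wz": 0,"grip": 0.05},
    {"x": 0,"y": 0,"z": 0,"wx": 0,"wy": 0,"wz": 9.1,"grip": 0.05},
    {"x": 0,"y": 0,"z": 0,"wx": 0,"wy": 0,"wz": 9.1,"grip": 0.05},
    {"x": 0,"y": 0,"z": 0,"wx": 0,"wy": 0,"wz": 9.1,"grip": 0.05},
    {"x": 0,"y": 0,"z": 0,"wx": 0,"wy": 0,"wz": 0,"grip": 0.05}
  ]
}}

```text
clock: 8.32
eef_pos: [588.5, 95.0, 187.1]
eef_rot: [-3.141, -0.0, 1.639]
wrist_force: [-0.6, 0.5, -2.2]
finger_gap: 13.6
```

Run:
```python
from h import *
np.set_printoptions(precision=3,suppress=True)
s=manip.read_state(); print(s['clock'],s['eef_pos'],s['eef_rot'],s['wrist_force'],s['moment'],s['finger_gap'])
T=tool(); p,d=manip.camera("wrist"); np.savez("pics/w5.npz",p=p,d=d,T=T)
crop(p,130,130,390,300,3,"pics/w5c.png")
p,d=manip.camera("scene"); crop(p,100,130,330,290,3.4,"pics/c5c.png");np.savez("pics/c5.npz",p=p,d=d)
```

```text
8.325 [588.529  95.037 187.116] [-3.141 -0.     1.639] [-0.594  0.466 -2.188] [-0.05   0.027 -0.012] 13.597698912844258
```

View pics/w5c.png

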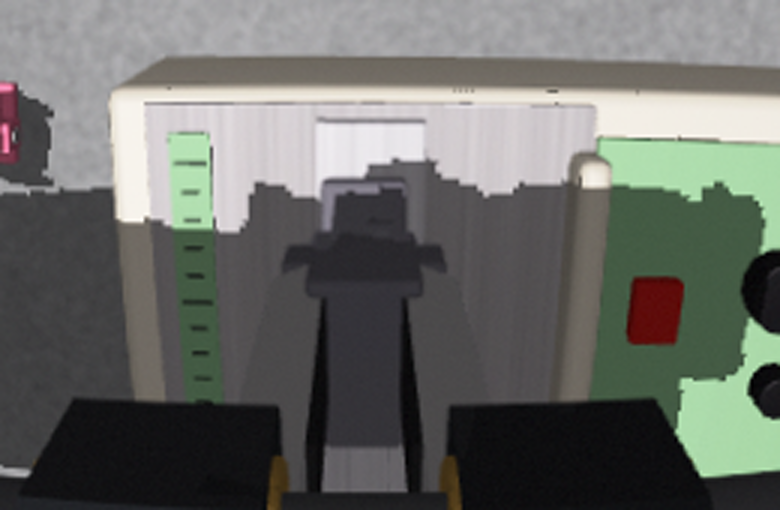

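View pics/c5c.png

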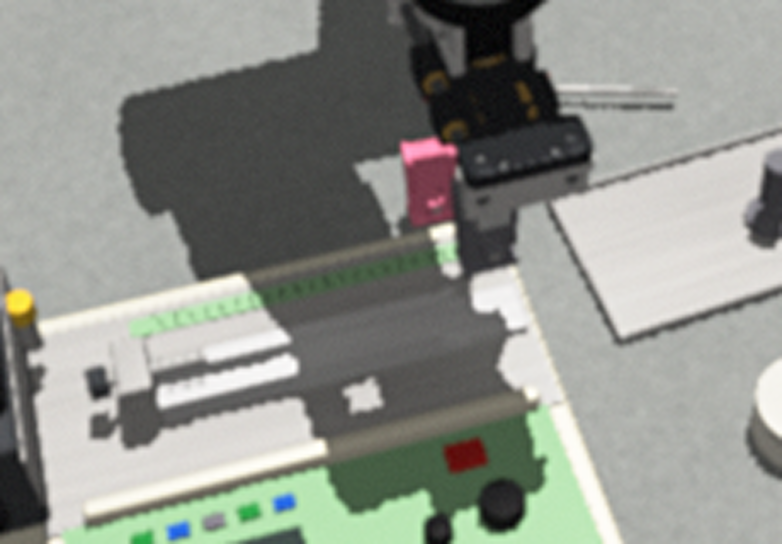

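Run:
```python
from h import *
np.set_printoptions(precision=2,suppress=True,linewidth=220)
f=np.load("pics/w5.npz");p,d,T=f["p"],f["d"],f["T"]; Ti=np.linalg.inv(T)
A=cloud("wrist",d,T); g=cv2.cvtColor(p,cv2.COLOR_RGB2GRAY).astype(int)
for r in (173,177,181,185): 
    k=[u for u in range(225,285) if 86.8<A[r,u,2]<96]; l,ri=min(k)-.5,max(k)+.5
    a,b=onz("wrist",l,r,90,T),onz("wrist",ri,r,90,T); m=(a+b)/2; print(r,l,ri,np.linalg.norm(a-b),m,"tool",(Ti@np.r_[m,1])[:3])
for r in (191,193,196,200,204):
    k=[u for u in range(225,285) if A[r,u,2]>130]; l,ri=min(k)-.5,max(k)+.5; z=np.nanmedian(A[r,k,2])
    a,b=onz("wrist",l,r,z,T),onz("wrist",ri,r,z,T); m=(a+b)/2; print(r,z,l,ri,np.linalg.norm(a-b),"tool",(Ti@np.r_[m,1])[:3])
print(g[190:194,230:275])
# wall of green strip / right cream bar for yaw: use cols
```

```text
173 234.5 271.5 35.29170851997805 [588.65 112.79  90.  ] tool [17.7   1.4  97.12]
177 234.5 271.5 35.40724690142366 [588.93 108.88  90.  ] tool [13.78  1.41 97.12]
181 234.5 271.5 35.527810806648276 [589.21 104.94  90.  ] tool [ 9.83  1.42 97.12]
185 234.5 270.5 34.68693414676249 [589.01 100.95  90.  ] tool [ 5.86  0.95 97.12]
191 149.03255626994167 236.5 264.5 21.33147478469388 tool [16.63 -0.87 38.08]
193 149.86852817153505 236.5 264.5 21.290312517790245 tool [15.29 -0.87 37.25]
196 162.89459086105578 236.5 264.5 20.07045377070635 tool [16.85 -0.84 24.22]
200 172.30305047128326 236.5 264.5 19.22157613788651 tool [16.83 -0.82 14.81]
204 182.9619921570088 236.5 264.5 18.24392423327693 tool [17.47 -0.8   4.15]
[[205 207 210 207 201 221 225 174 101  81  79  80  80  81  80  78  79  78  79  81  79  80  79  78  79  81  78  79  79  80  78  77  80  78  70  87  99 100 100  97  96  91  83  81  83]
 [205 207 210 207 202 219 214 152 110 115 115 114 113 113 114 114 114 113 114 114 113 113 113 113 113 112  94  99 112 112 112 113 113 112  97  87  94  99 100  98  97  90  85  83  82]
 [206 207 211 207 201 221 206 150 128 131 132 132 130 130 130 131 130 130 131 130 130 131 131 131 131 129  92  78  93  94  94  94  94  94  99  92  92  99 100  98  96  92  83  81  81]
 [205 207 209 208 201 220 195 136 130 137 135 135 136 136 136 118 102 103 122 134 135 134 136 135 132 135  96  51  54  53  53  52  53  53  87  94  92  98 101  97  96  90  85  82  83]]
```

Run:
```python
from h import *
np.set_printoptions(precision=4,suppress=True,linewidth=220)
i=manip.camera_info("wrist"); print(i)
f=np.load("pics/w5.npz");T=f["T"]; print(T); print(np.linalg.inv(T)@np.r_[onz("wrist",250.5,191,149,T),1])
s=manip.read_state(); print(s['eef_pos'],s['eef_rot'])
```

```text
{'intrinsics': array([[297.3186,   0.    , 250.9255],
       [  0.    , 297.3186, 189.01  ],
       [  0.    ,   0.    ,   1.    ]]), 'tool_from_camera': array([[   0.0007,    0.9637,    0.267 ,   78.5291],
       [   1.    ,   -0.0008,    0.0004,   -0.4489],
       [   0.0006,    0.267 ,   -0.9637, -179.6302],
       [   0.    ,    0.    ,    0.    ,    1.    ]])}
[[ -0.0686   0.9976  -0.0006 588.5293]
 [  0.9976   0.0686  -0.      95.0366]
 [  0.      -0.0006  -1.     187.1159]
 [  0.       0.       0.       1.    ]]
[16.6255 -0.8684 38.1167  1.    ]
[588.564   95.0874 187.2464] [-3.1412 -0.      1.6423]
```

The wrist calibration jitters between reads, so I rely on the relative measurement within one image: the plate is at tool y ≈ +1.3 and the foot at ≈ −0.7. I'll shift +2 mm in y and +2 mm in x, then descend close to the floor.

Call:
{"op": "play_rows", "data": {
  "commands": [
    {"x": 0.002,"y": 0.002,"z": 0.005,"wx": 0,"wy": 0,"wz": 0,"grip": 0.05},
    {"x": 0,"y": 0,"z": 0.01,"wx": 0,"wy": 0,"wz": 0,"grip": 0.05},
    {"x": 0,"y": 0,"z": 0.01,"wx": 0,"wy": 0,"wz": 0,"grip": 0.05},
    {"x": 0,"y": 0,"z": 0.01,"wx": 0,"wy": 0,"wz": 0,"grip": 0.05},
    {"x": 0,"y": 0,"z": 0.006,"wx": 0,"wy": 0,"wz": 0,"grip": 0.05},
    {"x": 0,"y": 0,"z": 0.004,"wx": 0,"wy": 0,"wz": 0,"grip": 0.05},
    {"x": 0,"y": 0,"z": 0,"wx": 0,"wy": 0,"wz": 0,"grip": 0.05},
    {"x": 0,"y": 0,"z": 0,"wx": 0,"wy": 0,"wz": 0,"grip": 0.05}
  ]
}}

```text
clock: 9.43
eef_pos: [590.6, 97.2, 142.8]
eef_rot: [3.141, -0.0, 1.638]
wrist_force: [0.2, -0.1, -1.0]
finger_gap: 14.1
```

```bash
cat > look.py <<'E'
from h import *
import sys
np.set_printoptions(precision=2,suppress=True,linewidth=220)
t=sys.argv[1]
s=manip.read_state(); print(s['clock'],s['eef_pos'],s['eef_rot'],s['wrist_force'],s['moment'],s['finger_gap'])
T=tool(); p,d=manip.camera("wrist"); np.savez(f"pics/w{t}.npz",p=p,d=d,T=T); crop(p,130,130,390,300,3,f"pics/w{t}c.png")
p,d=manip.camera("scene"); crop(p,130,170,290,270,5,f"pics/c{t}c.png"); np.savez(f"pics/c{t}.npz",p=p,d=d)
p,d=manip.camera("side"); crop(p,220,170,380,290,5,f"pics/s{t}c.png"); np.savez(f"pics/s{t}.npz",p=p,d=d)
E
python3 look.py 6
```

```text
9.425 [590.63  97.23 142.8 ] [ 3.14 -0.    1.64] [ 0.23 -0.11 -1.01] [-0.1   0.12  0.02] 14.110557207857239
```

View pics/w6c.png

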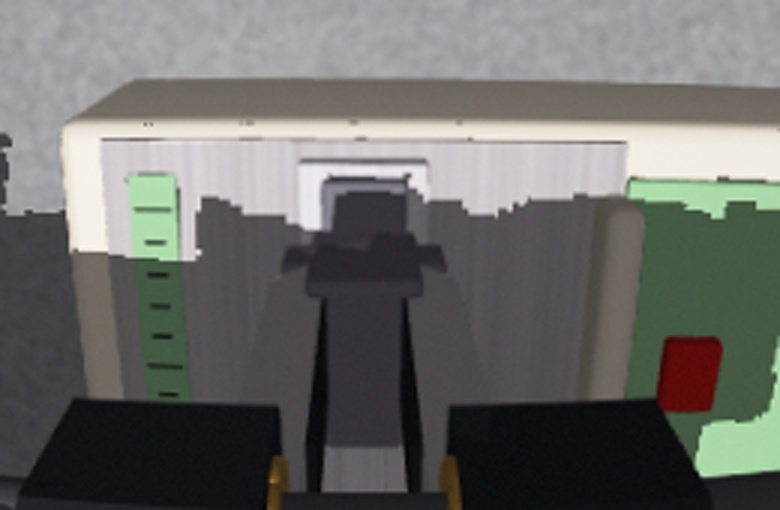

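View pics/c6c.png

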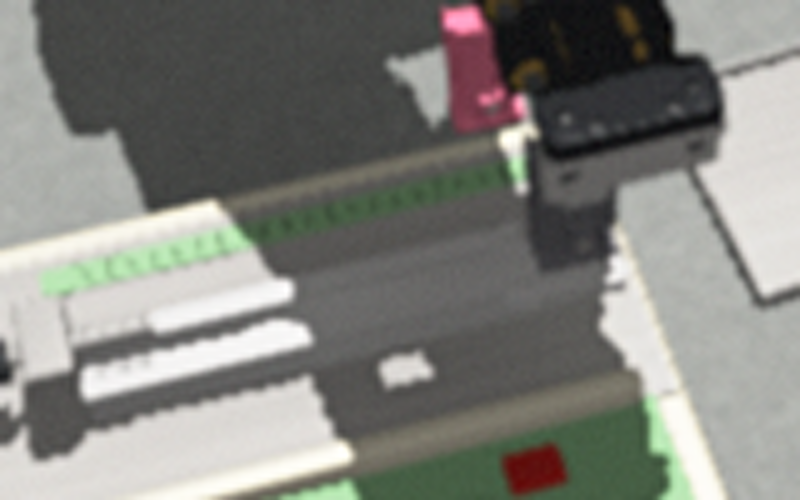

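View pics/s6c.png

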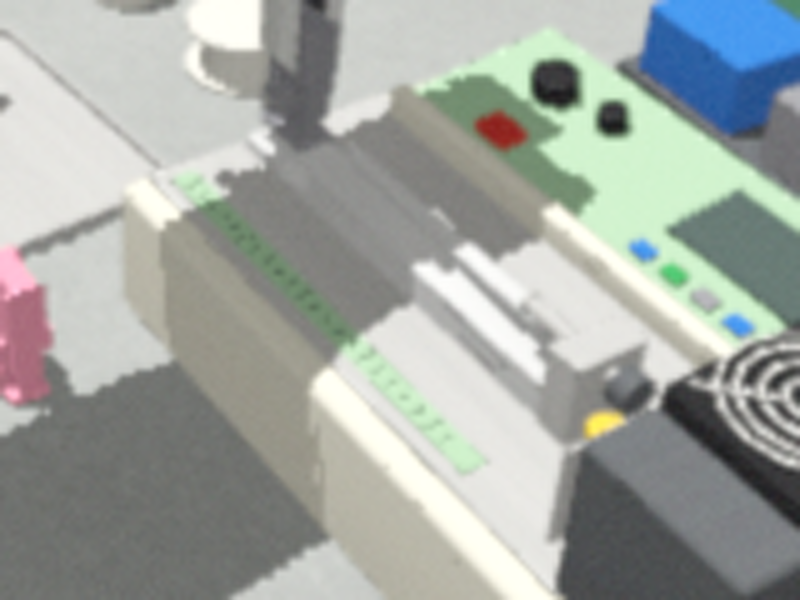

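It's centred: the plate is at crop columns 299–428 and the foot at 322–407, within ~0.3 mm. I'll lower it gently to the floor.

Call:
{"op": "play_rows", "data": {
  "commands": [
    {"x": 0,"y": 0,"z": 0.002,"wx": 0,"wy": 0,"wz": 0,"grip": 0.05},
    {"x": 0,"y": 0,"z": 0.002,"wx": 0,"wy": 0,"wz": 0,"grip": 0.05},
    {"x": 0,"y": 0,"z": 0.001,"wx": 0,"wy": 0,"wz": 0,"grip": 0.05},
    {"x": 0,"y": 0,"z": 0.001,"wx": 0,"wy": 0,"wz": 0,"grip": 0.05},
    {"x": 0,"y": 0,"z": 0.001,"wx": 0,"wy": 0,"wz": 0,"grip": 0.05},
    {"x": 0,"y": 0,"z": 0,"wx": 0,"wy": 0,"wz": 0,"grip": 0.05}
  ]
}}

```text
clock: 10.32
eef_pos: [590.5, 97.2, 135.4]
eef_rot: [-3.141, 0.0, 1.638]
wrist_force: [-0.4, 0.7, -1.9]
finger_gap: 14.4
```

Call:
{"op": "play_rows", "data": {
  "commands": [
    {"x": 0,"y": 0,"z": 0.0005,"wx": 0,"wy": 0,"wz": 0,"grip": 0.05},
    {"x": 0,"y": 0,"z": 0.0005,"wx": 0,"wy": 0,"wz": 0,"grip": 0.05}
  ]
}}

```text
clock: 10.58
eef_pos: [590.5, 97.2, 134.5]
eef_rot: [3.142, -0.0, 1.638]
wrist_force: [-0.3, 0.9, -2.4]
finger_gap: 13.9
```

Call:
{"op": "play_rows", "data": {
  "commands": [
    {"x": 0,"y": 0,"z": 0.0005,"wx": 0,"wy": 0,"wz": 0,"grip": 0.05},
    {"x": 0,"y": 0,"z": 0,"wx": 0,"wy": 0,"wz": 0,"grip": 0.05}
  ]
}}

```text
clock: 10.82
eef_pos: [590.5, 97.2, 133.9]
eef_rot: [-3.141, 0.0, 1.638]
wrist_force: [0.5, 0.1, -1.0]
finger_gap: 13.6
```

Call:
{"op": "play_rows", "data": {
  "commands": [
    {"x": 0,"y": 0,"z": 0.0005,"wx": 0,"wy": 0,"wz": 0,"grip": 0.05},
    {"x": 0,"y": 0,"z": 0,"wx": 0,"wy": 0,"wz": 0,"grip": 0.05}
  ]
}}

```text
clock: 11.08
eef_pos: [590.6, 97.3, 133.8]
eef_rot: [3.141, -0.0, 1.638]
wrist_force: [-1.7, -0.3, 3.1]
finger_gap: 14.1
```

The foot reached the floor at TCP z 133.8, exactly as predicted. I'll ease off 0.3 mm and estimate where the screw tip is from the unobstructed view, as a rough guide for speed only.

Run:
```python
from h import *
np.set_printoptions(precision=1,suppress=True,linewidth=220)
f=np.load("pics/w2.npz");p,d,T=f["p"],f["d"],f["T"]
crop(p,210,200,280,310,7,"pics/w2s.png")
A=cloud("wrist",d,T)
yax=np.array([-.067,.998]);M=np.array([591.4,60.6])
for r in range(240,300,3):
    a=onz("wrist",243,r,123,T); print(r, "s=",(a[:2]-M)@yax, A[r,240:247,2])
q=np.load("pics/side0_p.npy"); crop(q,300,200,360,270,9,"pics/s0s.png")
```

```text
240 s= -91.772692294818 [90.9 90.  89.  91.5 89.6 90.2 89.6]
243 s= -96.20438503835767 [91.1 89.  89.8 89.6 88.8 90.9 89.1]
246 s= -100.67972029131862 [89.6 90.3 89.9 90.2 90.9 91.2 90.5]
249 s= -105.20027121099537 [90.  90.4 90.5 89.9 90.2 90.3 91. ]
252 s= -109.76766151567537 [90.3 90.6 89.7 88.8 91.2 90.1 90.7]
255 s= -114.3835680317811 [90.3 90.1 89.1 89.4 88.3 89.1 89.7]
258 s= -119.0497233799404 [90.4 90.1 89.3 90.2 90.8 90.8 88.9]
261 s= -123.76791880944585 [90.7 89.6 89.4 90.8 91.7 89.9 90.5]
264 s= -128.54000719127902 [90.9 89.9 90.  90.3 90.8 88.9 89.2]
267 s= -133.36790618066524 [90.2 90.8 90.7 91.1 89.7 90.9 90.4]
270 s= -138.2536015609756 [89.8 89.6 89.8 90.9 91.9 90.8 89.7]
273 s= -143.19915078172562 [120.5 118.4 118.8 120.  118.7 119.8 118.8]
276 s= -148.20668670443303 [119.6 121.9 122.8 124.3 123.2 121.6  88.8]
279 s= -153.2784215712071 [118.9 120.4 122.4 122.  122.  121.2  90.9]
282 s= -158.41665121214996 [120.9 121.5 122.6 123.2 120.8 120.2  91.4]
285 s= -163.62375950897348 [120.3 121.6 123.3 121.8 122.8 121.8  98.6]
288 s= -168.90222313368164 [119.4 120.7 121.3 122.2 122.  120.8 106. ]
291 s= -174.2546165827533 [119.  121.3 123.8 121.7 120.6 120.1 116. ]
294 s= -179.6836175289966 [410.9 410.5 410.5 410.3 410.2 410.1 409.7]
297 s= -185.19201251514923 [412.4 412.4 412.  412.1 412.6 413.1 412.1]
```

View pics/w2s.png

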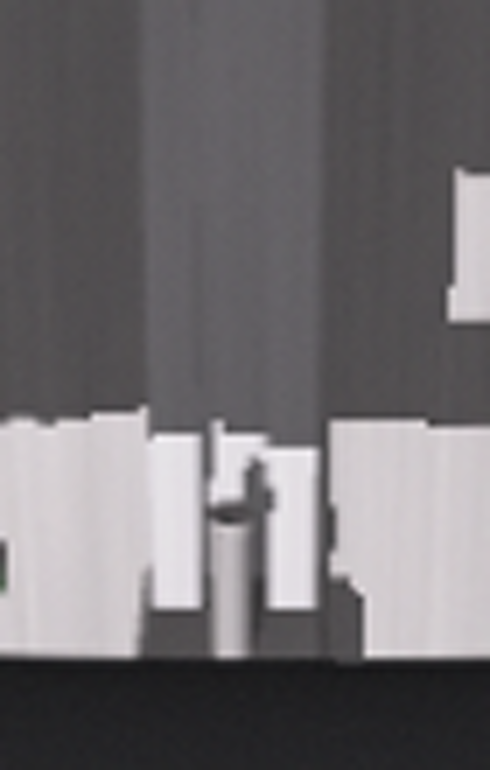

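View pics/s0s.png

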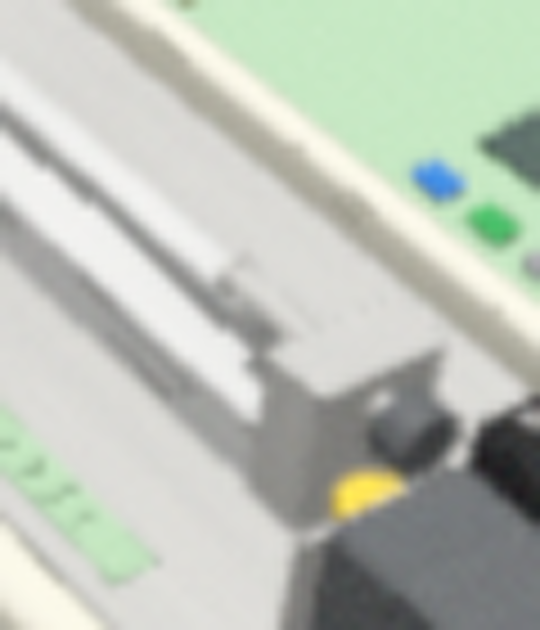

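In the clear view the screw tip end face is at about row 273, so the tip is roughly 146 mm inside the mouth (±5). I expect contact at TCP y ≈ −67. Now I feed in slowly.

Call:
{"op": "play_rows", "data": {
  "commands": [
    {"x": 0,"y": 0,"z": -0.0003,"wx": 0,"wy": 0,"wz": 0,"grip": 0.05},
    {"x": -0.0015,"y": 0,"z": 0,"wx": 0,"wy": 0,"wz": 0,"grip": 0.05},
    {"x": -0.0015,"y": 0,"z": 0,"wx": 0,"wy": 0,"wz": 0,"grip": 0.05},
    {"x": -0.0015,"y": 0,"z": 0,"wx": 0,"wy": 0,"wz": 0,"grip": 0.05},
    {"x": -0.0015,"y": 0,"z": 0,"wx": 0,"wy": 0,"wz": 0,"grip": 0.05},
    {"x": -0.0015,"y": 0,"z": 0,"wx": 0,"wy": 0,"wz": 0,"grip": 0.05},
    {"x": -0.0015,"y": 0,"z": 0,"wx": 0,"wy": 0,"wz": 0,"grip": 0.05}
  ]
}}

```text
clock: 11.95
eef_pos: [591.1, 88.2, 133.8]
eef_rot: [3.141, -0.0, 1.638]
wrist_force: [-0.1, 4.1, 4.6]
finger_gap: 14.0
```

Call:
{"op": "play_rows", "data": {
  "commands": [
    {"x": -0.0015,"y": 0,"z": 0,"wx": 0,"wy": 0,"wz": 0,"grip": 0.05},
    {"x": -0.0015,"y": 0,"z": 0,"wx": 0,"wy": 0,"wz": 0,"grip": 0.05},
    {"x": -0.0015,"y": 0,"z": 0,"wx": 0,"wy": 0,"wz": 0,"grip": 0.05},
    {"x": -0.0015,"y": 0,"z": 0,"wx": 0,"wy": 0,"wz": 0,"grip": 0.05}
  ]
}}

```text
clock: 12.45
eef_pos: [591.6, 82.2, 133.8]
eef_rot: [3.141, -0.0, 1.638]
wrist_force: [-0.2, 5.4, 6.6]
finger_gap: 13.7
```

The floor friction is 5 N with too much down-force, so I'll ease up a bit.

Call:
{"op": "play_rows", "data": {
  "commands": [
    {"x": 0,"y": 0,"z": -0.0005,"wx": 0,"wy": 0,"wz": 0,"grip": 0.05},
    {"x": -0.0015,"y": 0,"z": 0,"wx": 0,"wy": 0,"wz": 0,"grip": 0.05},
    {"x": -0.0015,"y": 0,"z": 0,"wx": 0,"wy": 0,"wz": 0,"grip": 0.05}
  ]
}}

```text
clock: 12.82
eef_pos: [591.6, 79.0, 133.9]
eef_rot: [-3.141, 0.0, 1.638]
wrist_force: [-0.0, 0.5, -0.9]
finger_gap: 14.2
```

```bash
python3 look.py 7
```

```text
12.825 [591.57  79.05 133.94] [-3.14  0.    1.64] [-0.05  0.52 -0.91] [-0.03  0.04  0.03] 14.242065629739173
```

View pics/w7c.png

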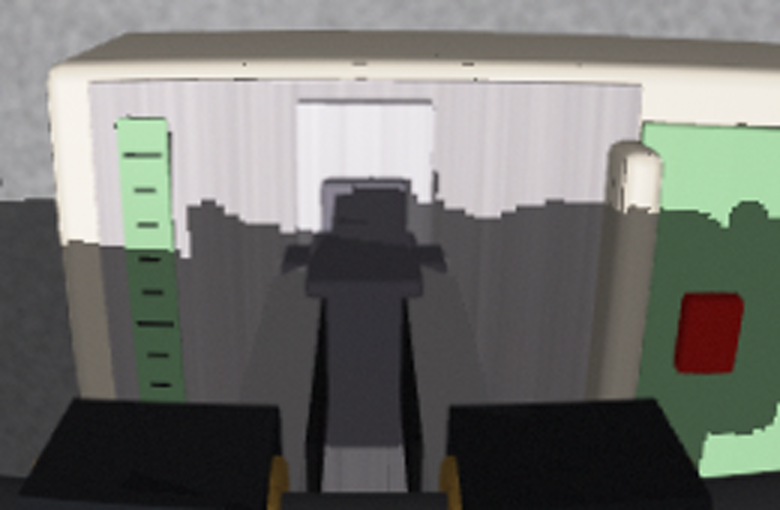

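View pics/s7c.png

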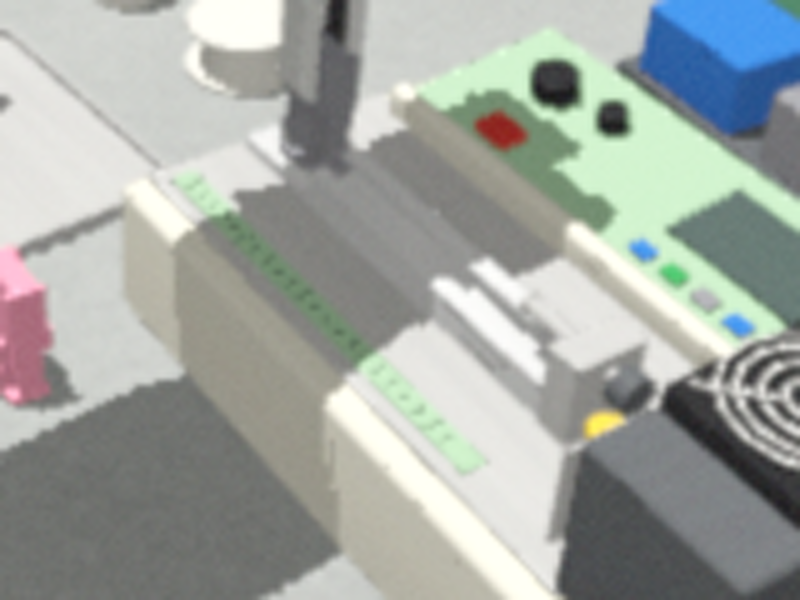

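It's still centred (plate centre 365, foot 364.5), the forces are at baseline and the foot's front is at the mouth. Entering the channel.

Call:
{"op": "play_rows", "data": {
  "commands": [
    {"x": -0.001,"y": 0,"z": 0,"wx": 0,"wy": 0,"wz": 0,"grip": 0.05},
    {"x": -0.001,"y": 0,"z": 0,"wx": 0,"wy": 0,"wz": 0,"grip": 0.05},
    {"x": -0.001,"y": 0,"z": 0,"wx": 0,"wy": 0,"wz": 0,"grip": 0.05},
    {"x": -0.001,"y": 0,"z": 0,"wx": 0,"wy": 0,"wz": 0,"grip": 0.05}
  ]
}}

```text
clock: 13.48
eef_pos: [592.0, 75.2, 134.2]
eef_rot: [-3.142, 0.0, 1.638]
wrist_force: [-0.5, -0.5, -1.1]
finger_gap: 13.6
```

Call:
{"op": "play_rows", "data": {
  "commands": [
    {"x": -0.0015,"y": 0,"z": 0,"wx": 0,"wy": 0,"wz": 0,"grip": 0.05},
    {"x": -0.0015,"y": 0,"z": 0,"wx": 0,"wy": 0,"wz": 0,"grip": 0.05},
    {"x": -0.0015,"y": 0,"z": 0,"wx": 0,"wy": 0,"wz": 0,"grip": 0.05},
    {"x": -0.0015,"y": 0,"z": 0,"wx": 0,"wy": 0,"wz": 0,"grip": 0.05}
  ]
}}

```text
clock: 13.98
eef_pos: [592.4, 69.2, 134.2]
eef_rot: [-3.142, 0.0, 1.638]
wrist_force: [0.4, -0.4, -2.4]
finger_gap: 13.9
```

Call:
{"op": "play_rows", "data": {
  "commands": [
    {"x": -0.0015,"y": 0,"z": 0,"wx": 0,"wy": 0,"wz": 0,"grip": 0.05},
    {"x": -0.0015,"y": 0,"z": 0,"wx": 0,"wy": 0,"wz": 0,"grip": 0.05},
    {"x": -0.0015,"y": 0,"z": 0,"wx": 0,"wy": 0,"wz": 0,"grip": 0.05},
    {"x": -0.0015,"y": 0,"z": 0,"wx": 0,"wy": 0,"wz": 0,"grip": 0.05}
  ]
}}

```text
clock: 14.48
eef_pos: [592.8, 63.2, 134.3]
eef_rot: [-3.142, 0.0, 1.638]
wrist_force: [0.0, 0.4, -1.0]
finger_gap: 13.8
```

No contact forces. Continuing.

Call:
{"op": "play_rows", "data": {
  "commands": [
    {"x": -0.002,"y": 0,"z": 0,"wx": 0,"wy": 0,"wz": 0,"grip": 0.05},
    {"x": -0.002,"y": 0,"z": 0,"wx": 0,"wy": 0,"wz": 0,"grip": 0.05},
    {"x": -0.002,"y": 0,"z": 0,"wx": 0,"wy": 0,"wz": 0,"grip": 0.05},
    {"x": -0.002,"y": 0,"z": 0,"wx": 0,"wy": 0,"wz": 0,"grip": 0.05},
    {"x": -0.002,"y": 0,"z": 0,"wx": 0,"wy": 0,"wz": 0,"grip": 0.05}
  ]
}}

```text
clock: 15.1
eef_pos: [593.5, 53.2, 134.2]
eef_rot: [-3.142, -0.0, 1.638]
wrist_force: [0.5, 0.2, -1.8]
finger_gap: 13.9
```

Call:
{"op": "play_rows", "data": {
  "commands": [
    {"x": -0.002,"y": 0,"z": 0,"wx": 0,"wy": 0,"wz": 0,"grip": 0.05},
    {"x": -0.002,"y": 0,"z": 0,"wx": 0,"wy": 0,"wz": 0,"grip": 0.05},
    {"x": -0.002,"y": 0,"z": 0,"wx": 0,"wy": 0,"wz": 0,"grip": 0.05},
    {"x": -0.002,"y": 0,"z": 0,"wx": 0,"wy": 0,"wz": 0,"grip": 0.05},
    {"x": -0.002,"y": 0,"z": 0,"wx": 0,"wy": 0,"wz": 0,"grip": 0.05}
  ]
}}

```text
clock: 15.72
eef_pos: [594.2, 43.2, 134.3]
eef_rot: [3.142, -0.0, 1.638]
wrist_force: [-0.1, -0.2, -2.8]
finger_gap: 13.9
```

```bash
python3 look.py 8
```

```text
15.725 [594.17  43.22 134.26] [ 3.14 -0.    1.64] [-0.11 -0.17 -2.79] [-0.04  0.07 -0.04] 13.901731014598836
```

View pics/w8c.png

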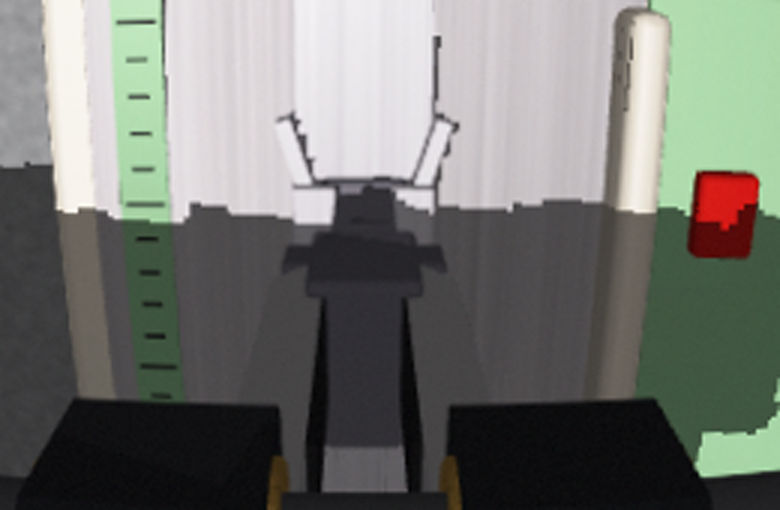

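View pics/s8c.png

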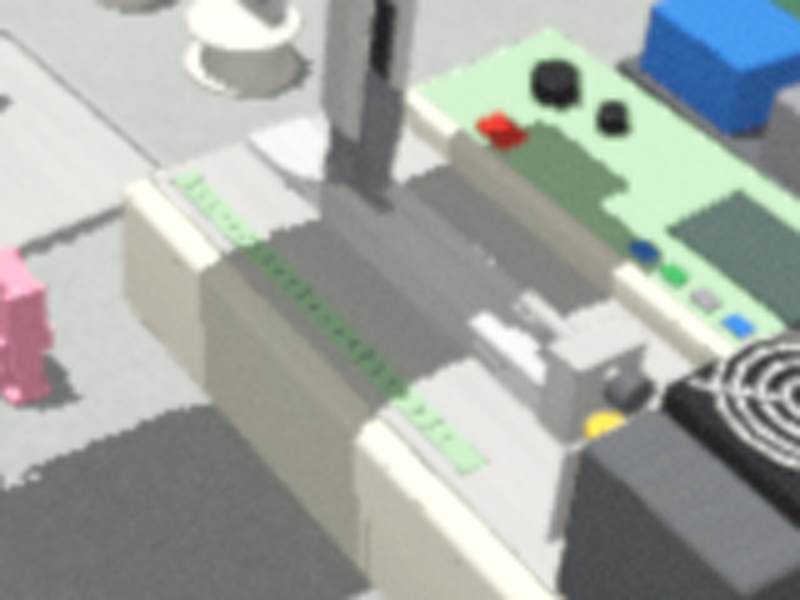

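The foot has entered fully, with the stem in the slot, the cheeks behind it and no side load. I'll slide on and watch the side force.

Call:
{"op": "play_rows", "data": {
  "commands": [
    {"x": -0.003,"y": 0,"z": 0,"wx": 0,"wy": 0,"wz": 0,"grip": 0.05},
    {"x": -0.003,"y": 0,"z": 0,"wx": 0,"wy": 0,"wz": 0,"grip": 0.05},
    {"x": -0.003,"y": 0,"z": 0,"wx": 0,"wy": 0,"wz": 0,"grip": 0.05},
    {"x": -0.003,"y": 0,"z": 0,"wx": 0,"wy": 0,"wz": 0,"grip": 0.05},
    {"x": -0.003,"y": 0,"z": 0,"wx": 0,"wy": 0,"wz": 0,"grip": 0.05},
    {"x": -0.003,"y": 0,"z": 0,"wx": 0,"wy": 0,"wz": 0,"grip": 0.05},
    {"x": -0.003,"y": 0,"z": 0,"wx": 0,"wy": 0,"wz": 0,"grip": 0.05},
    {"x": -0.003,"y": 0,"z": 0,"wx": 0,"wy": 0,"wz": 0,"grip": 0.05}
  ]
}}

```text
clock: 16.88
eef_pos: [595.8, 19.2, 134.2]
eef_rot: [-3.142, 0.0, 1.638]
wrist_force: [-0.7, 1.1, -1.4]
finger_gap: 14.2
```

Call:
{"op": "play_rows", "data": {
  "commands": [
    {"x": -0.003,"y": 0,"z": 0,"wx": 0,"wy": 0,"wz": 0,"grip": 0.05},
    {"x": -0.003,"y": 0,"z": 0,"wx": 0,"wy": 0,"wz": 0,"grip": 0.05},
    {"x": -0.003,"y": 0,"z": 0,"wx": 0,"wy": 0,"wz": 0,"grip": 0.05},
    {"x": -0.003,"y": 0,"z": 0,"wx": 0,"wy": 0,"wz": 0,"grip": 0.05},
    {"x": -0.003,"y": 0,"z": 0,"wx": 0,"wy": 0,"wz": 0,"grip": 0.05},
    {"x": -0.003,"y": 0,"z": 0,"wx": 0,"wy": 0,"wz": 0,"grip": 0.05},
    {"x": -0.003,"y": 0,"z": 0,"wx": 0,"wy": 0,"wz": 0,"grip": 0.05},
    {"x": -0.003,"y": 0,"z": 0,"wx": 0,"wy": 0,"wz": 0,"grip": 0.05}
  ]
}}

```text
clock: 17.88
eef_pos: [597.4, -4.7, 134.2]
eef_rot: [-3.142, 0.0, 1.638]
wrist_force: [0.2, 0.7, -1.2]
finger_gap: 13.4
```

Call:
{"op": "play_rows", "data": {
  "commands": [
    {"x": -0.003,"y": 0,"z": 0,"wx": 0,"wy": 0,"wz": 0,"grip": 0.05},
    {"x": -0.003,"y": 0,"z": 0,"wx": 0,"wy": 0,"wz": 0,"grip": 0.05},
    {"x": -0.003,"y": 0,"z": 0,"wx": 0,"wy": 0,"wz": 0,"grip": 0.05},
    {"x": -0.003,"y": 0,"z": 0,"wx": 0,"wy": 0,"wz": 0,"grip": 0.05},
    {"x": -0.003,"y": 0,"z": 0,"wx": 0,"wy": 0,"wz": 0,"grip": 0.05},
    {"x": -0.003,"y": 0,"z": 0,"wx": 0,"wy": 0,"wz": 0,"grip": 0.05},
    {"x": -0.003,"y": 0,"z": 0,"wx": 0,"wy": 0,"wz": 0,"grip": 0.05},
    {"x": -0.003,"y": 0,"z": 0,"wx": 0,"wy": 0,"wz": 0,"grip": 0.05}
  ]
}}

```text
clock: 18.88
eef_pos: [599.0, -28.7, 134.2]
eef_rot: [-3.142, 0.0, 1.638]
wrist_force: [0.1, -0.1, -2.4]
finger_gap: 14.0
```

Call:
{"op": "play_rows", "data": {
  "commands": [
    {"x": -0.002,"y": 0,"z": 0,"wx": 0,"wy": 0,"wz": 0,"grip": 0.05},
    {"x": -0.002,"y": 0,"z": 0,"wx": 0,"wy": 0,"wz": 0,"grip": 0.05},
    {"x": -0.002,"y": 0,"z": 0,"wx": 0,"wy": 0,"wz": 0,"grip": 0.05},
    {"x": -0.002,"y": 0,"z": 0,"wx": 0,"wy": 0,"wz": 0,"grip": 0.05},
    {"x": -0.002,"y": 0,"z": 0,"wx": 0,"wy": 0,"wz": 0,"grip": 0.05},
    {"x": -0.002,"y": 0,"z": 0,"wx": 0,"wy": 0,"wz": 0,"grip": 0.05},
    {"x": -0.002,"y": 0,"z": 0,"wx": 0,"wy": 0,"wz": 0,"grip": 0.05},
    {"x": -0.002,"y": 0,"z": 0,"wx": 0,"wy": 0,"wz": 0,"grip": 0.05},
    {"x": -0.002,"y": 0,"z": 0,"wx": 0,"wy": 0,"wz": 0,"grip": 0.05},
    {"x": -0.002,"y": 0,"z": 0,"wx": 0,"wy": 0,"wz": 0,"grip": 0.05},
    {"x": -0.002,"y": 0,"z": 0,"wx": 0,"wy": 0,"wz": 0,"grip": 0.05},
    {"x": -0.002,"y": 0,"z": 0,"wx": 0,"wy": 0,"wz": 0,"grip": 0.05},
    {"x": -0.001,"y": 0,"z": 0,"wx": 0,"wy": 0,"wz": 0,"grip": 0.05},
    {"x": -0.001,"y": 0,"z": 0,"wx": 0,"wy": 0,"wz": 0,"grip": 0.05}
  ]
}}

```text
clock: 20.62
eef_pos: [600.8, -54.5, 134.2]
eef_rot: [-3.142, 0.0, 1.638]
wrist_force: [-0.1, -0.2, -1.2]
finger_gap: 13.7
```

```bash
python3 look.py 9
```

```text
20.625 [600.75 -54.48 134.25] [-3.14  0.    1.64] [-0.07 -0.24 -1.24] [-0.11  0.07 -0.01] 13.744191494320269
```

View pics/s9c.png

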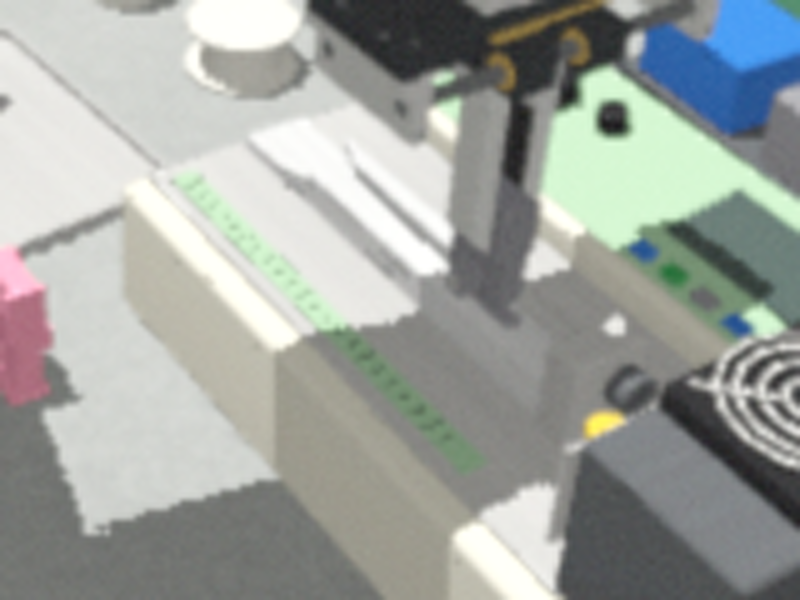

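View pics/c9c.png

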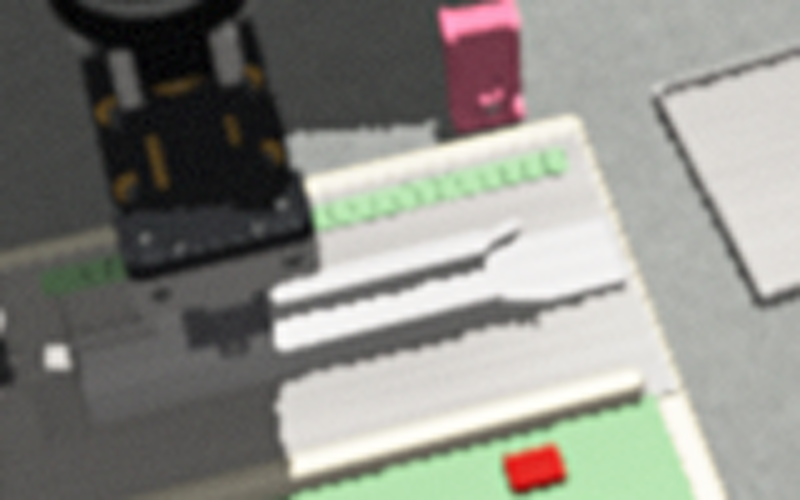

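No contact yet, at s ≈ −116. The earliest possible contact is s ≈ −124, so I'll approach in small steps.

Call:
{"op": "play_rows", "data": {
  "commands": [
    {"x": -0.001,"y": 0,"z": 0,"wx": 0,"wy": 0,"wz": 0,"grip": 0.05},
    {"x": -0.001,"y": 0,"z": 0,"wx": 0,"wy": 0,"wz": 0,"grip": 0.05},
    {"x": -0.001,"y": 0,"z": 0,"wx": 0,"wy": 0,"wz": 0,"grip": 0.05},
    {"x": -0.001,"y": 0,"z": 0,"wx": 0,"wy": 0,"wz": 0,"grip": 0.05}
  ],
  "squeeze": 10
}}

```text
clock: 21.28
eef_pos: [601.0, -58.5, 134.2]
eef_rot: [-3.142, -0.0, 1.638]
wrist_force: [-0.0, -0.3, -1.6]
finger_gap: 14.3
```

Call:
{"op": "play_rows", "data": {
  "commands": [
    {"x": -0.0005,"y": 0,"z": 0,"wx": 0,"wy": 0,"wz": 0,"grip": 0.05},
    {"x": -0.0005,"y": 0,"z": 0,"wx": 0,"wy": 0,"wz": 0,"grip": 0.05}
  ]
}}

```text
clock: 21.52
eef_pos: [601.1, -59.4, 134.3]
eef_rot: [3.142, -0.0, 1.638]
wrist_force: [-0.2, 0.2, -1.2]
finger_gap: 13.6
```

Call:
{"op": "play_rows", "data": {
  "commands": [
    {"x": -0.0005,"y": 0,"z": 0,"wx": 0,"wy": 0,"wz": 0,"grip": 0.05},
    {"x": -0.0005,"y": 0,"z": 0,"wx": 0,"wy": 0,"wz": 0,"grip": 0.05}
  ]
}}

```text
clock: 21.78
eef_pos: [601.2, -60.4, 134.2]
eef_rot: [3.142, -0.0, 1.638]
wrist_force: [0.3, 0.6, -1.2]
finger_gap: 14.2
```

Call:
{"op": "play_rows", "data": {
  "commands": [
    {"x": -0.0005,"y": 0,"z": 0,"wx": 0,"wy": 0,"wz": 0,"grip": 0.05},
    {"x": -0.0005,"y": 0,"z": 0,"wx": 0,"wy": 0,"wz": 0,"grip": 0.05}
  ]
}}

```text
clock: 22.02
eef_pos: [601.3, -61.4, 134.3]
eef_rot: [3.141, 0.0, 1.638]
wrist_force: [0.1, -0.5, -1.9]
finger_gap: 13.9
```

Call:
{"op": "play_rows", "data": {
  "commands": [
    {"x": -0.0005,"y": 0,"z": 0,"wx": 0,"wy": 0,"wz": 0,"grip": 0.05},
    {"x": -0.0005,"y": 0,"z": 0,"wx": 0,"wy": 0,"wz": 0,"grip": 0.05}
  ]
}}

```text
clock: 22.28
eef_pos: [601.3, -62.5, 134.3]
eef_rot: [3.142, 0.0, 1.638]
wrist_force: [0.3, -0.1, -1.4]
finger_gap: 14.1
```

Call:
{"op": "play_rows", "data": {
  "commands": [
    {"x": -0.0005,"y": 0,"z": 0,"wx": 0,"wy": 0,"wz": 0,"grip": 0.05},
    {"x": -0.0005,"y": 0,"z": 0,"wx": 0,"wy": 0,"wz": 0,"grip": 0.05}
  ]
}}

```text
clock: 22.52
eef_pos: [601.4, -63.4, 134.2]
eef_rot: [-3.142, -0.0, 1.638]
wrist_force: [0.1, 0.0, -1.2]
finger_gap: 13.7
```

Call:
{"op": "play_rows", "data": {
  "commands": [
    {"x": -0.0005,"y": 0,"z": 0,"wx": 0,"wy": 0,"wz": 0,"grip": 0.05},
    {"x": -0.0005,"y": 0,"z": 0,"wx": 0,"wy": 0,"wz": 0,"grip": 0.05}
  ]
}}

```text
clock: 22.78
eef_pos: [601.4, -64.4, 134.3]
eef_rot: [-3.142, -0.0, 1.638]
wrist_force: [0.4, 0.5, -2.1]
finger_gap: 13.9
```

Call:
{"op": "play_rows", "data": {
  "commands": [
    {"x": -0.0005,"y": 0,"z": 0,"wx": 0,"wy": 0,"wz": 0,"grip": 0.05},
    {"x": -0.0005,"y": 0,"z": 0,"wx": 0,"wy": 0,"wz": 0,"grip": 0.05}
  ]
}}

```text
clock: 23.02
eef_pos: [601.5, -65.4, 134.3]
eef_rot: [3.142, 0.0, 1.638]
wrist_force: [0.4, 0.5, -0.8]
finger_gap: 13.9
```

Call:
{"op": "play_rows", "data": {
  "commands": [
    {"x": -0.0005,"y": 0,"z": 0,"wx": 0,"wy": 0,"wz": 0,"grip": 0.05},
    {"x": -0.0005,"y": 0,"z": 0,"wx": 0,"wy": 0,"wz": 0,"grip": 0.05}
  ]
}}

```text
clock: 23.28
eef_pos: [601.6, -66.3, 134.3]
eef_rot: [3.142, -0.0, 1.638]
wrist_force: [-0.5, 2.6, -0.5]
finger_gap: 13.8
```

Fy rose to 2.6 N, which is possibly first contact. One small step more.

Call:
{"op": "play_rows", "data": {
  "commands": [
    {"x": -0.0003,"y": 0,"z": 0,"wx": 0,"wy": 0,"wz": 0,"grip": 0.05}
  ]
}}

```text
clock: 23.4
eef_pos: [601.6, -66.4, 134.3]
eef_rot: [-3.142, -0.001, 1.638]
wrist_force: [-0.7, 2.8, -0.2]
finger_gap: 13.9
```

Contact is at y ≈ −66.3, in line with the camera estimate. Before the real press I'll back off a hair and set the foot on the rail's floor, so nothing drops on release.

Call:
{"op": "play_rows", "data": {
  "commands": [
    {"x": 0.0006,"y": 0,"z": 0,"wx": 0,"wy": 0,"wz": 0,"grip": 0.05},
    {"x": 0,"y": 0,"z": 0.0003,"wx": 0,"wy": 0,"wz": 0,"grip": 0.05},
    {"x": 0,"y": 0,"z": 0,"wx": 0,"wy": 0,"wz": 0,"grip": 0.05}
  ]
}}

```text
clock: 23.78
eef_pos: [601.5, -66.2, 133.9]
eef_rot: [-3.142, 0.0, 1.638]
wrist_force: [0.6, 0.0, -0.8]
finger_gap: 13.7
```

Call:
{"op": "play_rows", "data": {
  "commands": [
    {"x": 0,"y": 0,"z": 0.0002,"wx": 0,"wy": 0,"wz": 0,"grip": 0.05},
    {"x": 0,"y": 0,"z": 0,"wx": 0,"wy": 0,"wz": 0,"grip": 0.05}
  ]
}}

```text
clock: 24.02
eef_pos: [601.6, -66.1, 133.8]
eef_rot: [3.142, 0.0, 1.638]
wrist_force: [-0.1, -0.4, -1.0]
finger_gap: 14.1
```

Call:
{"op": "play_rows", "data": {
  "commands": [
    {"x": 0,"y": 0,"z": 0.0002,"wx": 0,"wy": 0,"wz": 0,"grip": 0.05},
    {"x": 0,"y": 0,"z": 0,"wx": 0,"wy": 0,"wz": 0,"grip": 0.05}
  ]
}}

```text
clock: 24.28
eef_pos: [601.6, -66.1, 133.8]
eef_rot: [3.141, 0.0, 1.638]
wrist_force: [-2.1, -1.1, 1.8]
finger_gap: 13.4
```

The foot is on the floor (Fz went from −1 to +1.8). Next I press toward the screw in small steps.

Call:
{"op": "play_rows", "data": {
  "commands": [
    {"x": -0.0004,"y": 0,"z": 0,"wx": 0,"wy": 0,"wz": 0,"grip": 0.05},
    {"x": -0.0003,"y": 0,"z": 0,"wx": 0,"wy": 0,"wz": 0,"grip": 0.05}
  ]
}}

```text
clock: 24.52
eef_pos: [601.6, -66.4, 133.8]
eef_rot: [3.141, -0.001, 1.639]
wrist_force: [-2.6, 5.4, 5.7]
finger_gap: 13.9
```

Call:
{"op": "play_rows", "data": {
  "commands": [
    {"x": -0.0002,"y": 0,"z": -0.0001,"wx": 0,"wy": 0,"wz": 0,"grip": 0.05},
    {"x": 0,"y": 0,"z": 0,"wx": 0,"wy": 0,"wz": 0,"grip": 0.05}
  ]
}}

```text
clock: 24.78
eef_pos: [601.6, -66.4, 133.9]
eef_rot: [3.141, -0.001, 1.639]
wrist_force: [-2.6, 5.2, 4.4]
finger_gap: 14.2
```

Call:
{"op": "play_rows", "data": {
  "commands": [
    {"x": -0.0002,"y": 0,"z": -0.0002,"wx": 0,"wy": 0,"wz": 0,"grip": 0.05},
    {"x": 0,"y": 0,"z": 0,"wx": 0,"wy": 0,"wz": 0,"grip": 0.05},
    {"x": 0,"y": 0,"z": 0,"wx": 0,"wy": 0,"wz": 0,"grip": 0.05}
  ]
}}

```text
clock: 25.15
eef_pos: [601.6, -66.5, 133.9]
eef_rot: [3.142, -0.001, 1.639]
wrist_force: [-2.4, 5.5, 3.4]
finger_gap: 13.6
```

```bash
python3 look.py 10
```

```text
25.15 [601.64 -66.54 133.87] [ 3.14 -0.    1.64] [-2.35  5.46  3.41] [ 0.98  0.34 -0.04] 13.647352379168197
```

View pics/s10c.png

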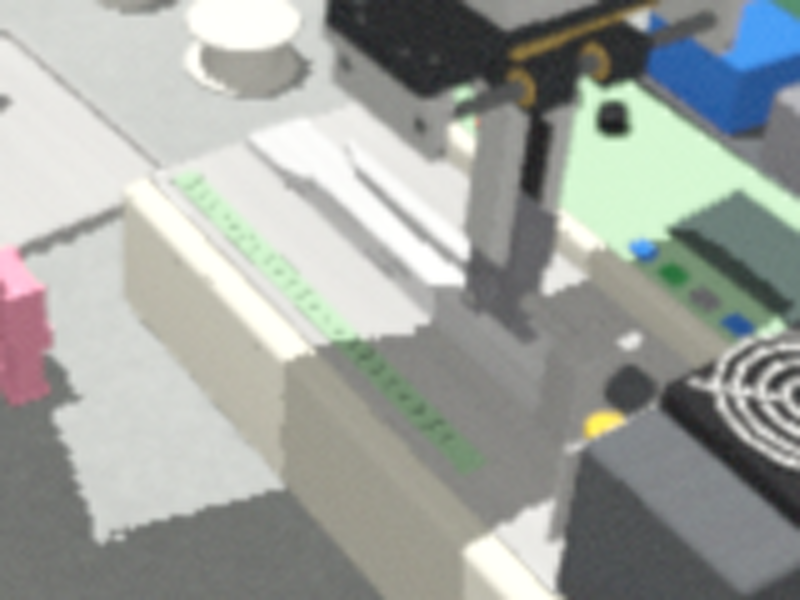

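It is stopped at y −66.5 with a steady ~5 N press. I'll hold a good half second more, then open the fingers slowly without moving.

Call:
{"op": "play_rows", "data": {
  "commands": [
    {"x": -0.0001,"y": 0,"z": -0.0001,"wx": 0,"wy": 0,"wz": 0,"grip": 0.05},
    {"x": 0,"y": 0,"z": 0,"wx": 0,"wy": 0,"wz": 0,"grip": 0.05},
    {"x": 0,"y": 0,"z": 0,"wx": 0,"wy": 0,"wz": 0,"grip": 0.05},
    {"x": 0,"y": 0,"z": 0,"wx": 0,"wy": 0,"wz": 0,"grip": 0.05},
    {"x": 0,"y": 0,"z": 0,"wx": 0,"wy": 0,"wz": 0,"grip": 0.05},
    {"x": 0,"y": 0,"z": 0,"wx": 0,"wy": 0,"wz": 0,"grip": 0.05}
  ]
}}

```text
clock: 26.05
eef_pos: [601.6, -66.6, 133.9]
eef_rot: [-3.142, -0.001, 1.639]
wrist_force: [-1.4, 6.9, 2.5]
finger_gap: 13.9
```

Call:
{"op": "play_rows", "data": {
  "commands": [
    {"x": 0,"y": 0,"z": 0,"wx": 0,"wy": 0,"wz": 0,"grip": 0.17},
    {"x": 0,"y": 0,"z": 0,"wx": 0,"wy": 0,"wz": 0,"grip": 0.22},
    {"x": 0,"y": 0,"z": 0,"wx": 0,"wy": 0,"wz": 0,"grip": 0.28},
    {"x": 0,"y": 0,"z": 0,"wx": 0,"wy": 0,"wz": 0,"grip": 0.36},
    {"x": 0,"y": 0,"z": 0,"wx": 0,"wy": 0,"wz": 0,"grip": 0.45},
    {"x": 0,"y": 0,"z": 0,"wx": 0,"wy": 0,"wz": 0,"grip": 0.45}
  ]
}}

```text
clock: 26.8
eef_pos: [601.6, -67.3, 134.0]
eef_rot: [3.142, 0.0, 1.638]
wrist_force: [-0.9, 0.0, 1.7]
finger_gap: 42.2
```

```bash
python3 look.py 11
```

```text
26.8 [601.64 -67.33 133.96] [3.14 0.   1.64] [-0.89  0.01  1.73] [-0.1   0.09  0.  ] 42.224543326723165
```

View pics/w11c.png

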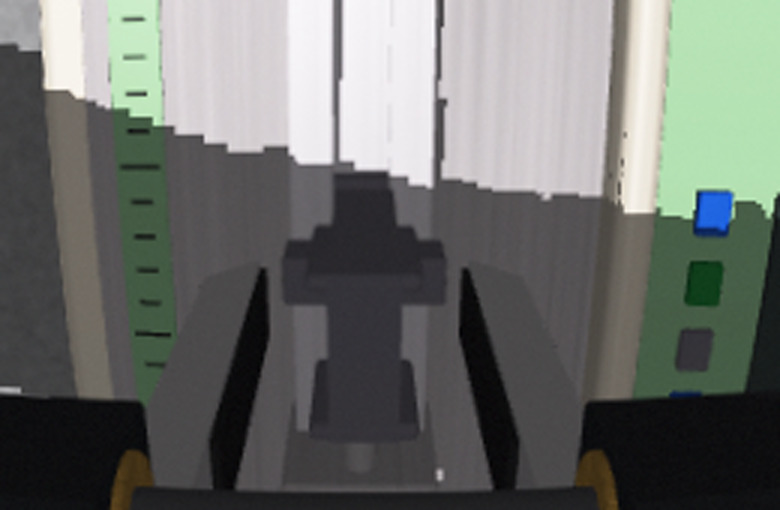

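It's released and upright, with the fingers clear and the screw visible behind the head end at (360,455). Lifting straight up.

Call:
{"op": "play_rows", "data": {
  "commands": [
    {"x": 0,"y": 0,"z": -0.004,"wx": 0,"wy": 0,"wz": 0,"grip": 0.45},
    {"x": 0,"y": 0,"z": -0.008,"wx": 0,"wy": 0,"wz": 0,"grip": 0.45},
    {"x": 0,"y": 0,"z": -0.012,"wx": 0,"wy": 0,"wz": 0,"grip": 0.45},
    {"x": 0,"y": 0,"z": -0.015,"wx": 0,"wy": 0,"wz": 0,"grip": 0.45},
    {"x": 0,"y": 0,"z": -0.02,"wx": 0,"wy": 0,"wz": 0,"grip": 0.45},
    {"x": 0,"y": 0,"z": -0.02,"wx": 0,"wy": 0,"wz": 0,"grip": 0.45},
    {"x": 0,"y": 0,"z": -0.02,"wx": 0,"wy": 0,"wz": 0,"grip": 0.45},
    {"x": 0,"y": 0,"z": -0.02,"wx": 0,"wy": 0,"wz": 0,"grip": 0.45},
    {"x": 0.01,"y": 0,"z": -0.01,"wx": 0,"wy": 0,"wz": 0,"grip": 0.45},
    {"x": 0,"y": 0,"z": 0,"wx": 0,"wy": 0,"wz": 0,"grip": 0.45}
  ]
}}

```text
clock: 28.2
eef_pos: [601.1, -56.5, 263.7]
eef_rot: [3.14, 0.0, 1.639]
wrist_force: [0.2, -1.0, 0.1]
finger_gap: 42.4
```

```bash
python3 look.py 12
python3 - <<'E'
from h import *
p=np.load("pics/w12.npz")["p"]; crop(p,190,110,310,310,3,"pics/w12d.png"); cv2.imwrite("pics/w12.png",p[:,:,::-1])
p=np.load("pics/s12.npz")["p"]; crop(p,280,180,380,270,8,"pics/s12d.png")
E
```

```text
28.2 [601.06 -56.49 263.71] [3.14 0.   1.64] [ 0.2  -0.96  0.14] [-0.03  0.07  0.02] 42.37456178716226
```

View pics/w12.png

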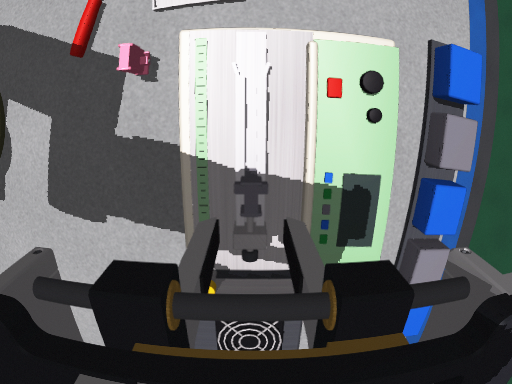

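View pics/w12d.png

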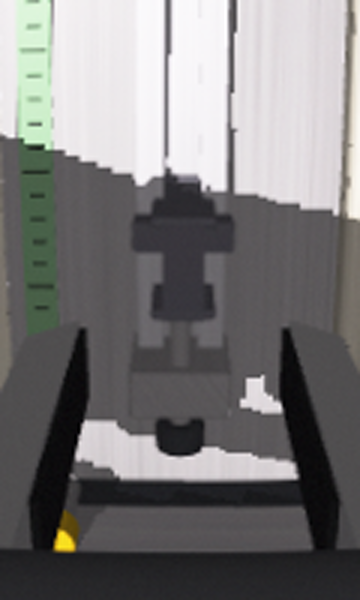

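View pics/s12d.png

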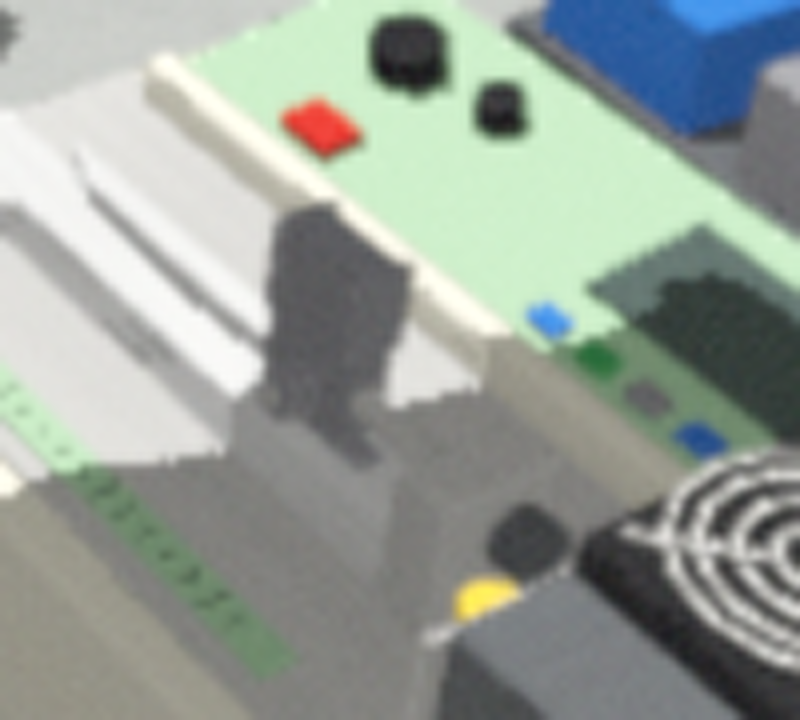

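The guide stands upright in the rail, with the screw bridging block and head at w12d (180,345), and nothing else moved. To see whether it rebounded on release, I compare its image shift before and after against the machine's shift.

Run:
```python
from h import *
a=np.load("pics/w10.npz");b=np.load("pics/w11.npz")
A=cv2.cvtColor(a["p"],cv2.COLOR_RGB2GRAY).astype(np.float32);B=cv2.cvtColor(b["p"],cv2.COLOR_RGB2GRAY).astype(np.float32)
print(a["T"][:3,3],b["T"][:3,3])
def tm(x0,y0,x1,y1,n):
    t=np.kron(A[y0:y1,x0:x1],np.ones((1,1),np.float32)); t=cv2.resize(A[y0:y1,x0:x1],None,fx=8,fy=8,interpolation=cv2.INTER_CUBIC)
    s=cv2.resize(B[y0-4:y1+4,x0-4:x1+4],None,fx=8,fy=8,interpolation=cv2.INTER_CUBIC)
    r=cv2.matchTemplate(s,t,cv2.TM_CCOEFF_NORMED);_,m,_,l=cv2.minMaxLoc(r); print(n,"du,dv px",(l[0]-32)/8,(l[1]-32)/8,round(m,3))
tm(222,200,282,228,"ears/foot"); tm(238,185,266,205,"foot end"); tm(165,135,195,255,"scale"); tm(355,190,378,262,"buttons")
# expected dv for machine at various z
T=a["T"];T2=b["T"]
for n,P in(("scale z90",[560,-40,84]),("guide z122 ear",[601,-60,122]),("foot top",[600,-49,96])):
    print(n,np.array(proj("wrist",P,T2))-np.array(proj("wrist",P,T)))
A=cv2.imread("pics/w10c.png")
```

```text
[601.64408699 -66.54206135 133.87036508] [601.64093573 -67.3281574  133.95638175]
ears/foot du,dv px 0.0 -1.625 0.963
foot end du,dv px -0.125 -1.0 0.941
scale du,dv px -0.25 -1.0 0.988
buttons du,dv px 0.125 -1.0 0.992
scale z90 [ 0.03323348 -1.02637481]
guide z122 ear [ 0.08068234 -1.12501873]
foot top [ 0.06914706 -1.06849309]
```

View pics/w10c.png

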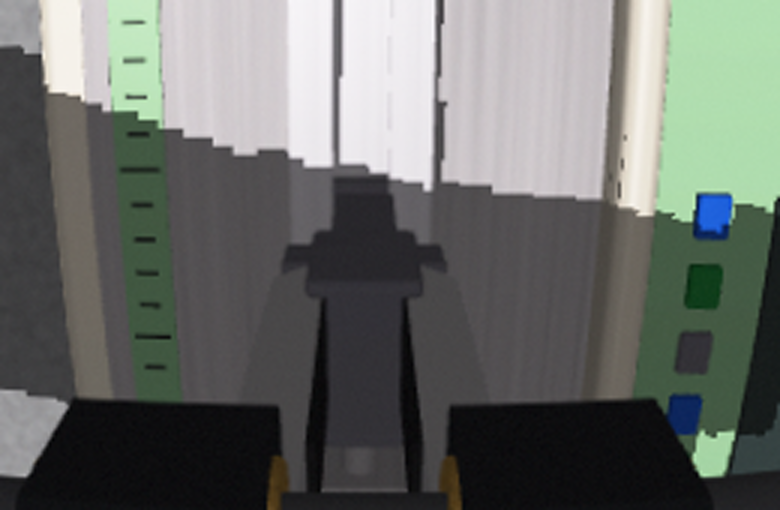

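The foot didn't move, but the ears' shift (−1.6 px against −1.1 expected) hints that the head may have rocked back ~0.3 mm on release. To be certain it touches, I'll nudge its end gently with shut fingertips at screw height, where it cannot tilt.

Call:
{"op": "play_rows", "data": {
  "commands": [
    {"x": 0.01,"y": 0,"z": 0,"wx": 0,"wy": 0,"wz": 0,"grip": 0.0},
    {"x": 0.01,"y": 0,"z": 0,"wx": 0,"wy": 0,"wz": 0,"grip": 0.0},
    {"x": 0.01,"y": 0,"z": 0,"wx": 0,"wy": 0,"wz": 0,"grip": 0.0},
    {"x": 0,"y": 0,"z": 0,"wx": 0,"wy": 0,"wz": 0,"grip": 0.0},
    {"x": 0,"y": 0,"z": 0.02,"wx": 0,"wy": 0,"wz": 0,"grip": 0.0},
    {"x": 0,"y": 0,"z": 0.02,"wx": 0,"wy": 0,"wz": 0,"grip": 0.0},
    {"x": 0,"y": 0,"z": 0.02,"wx": 0,"wy": 0,"wz": 0,"grip": 0.0},
    {"x": 0,"y": 0,"z": 0.02,"wx": 0,"wy": 0,"wz": 0,"grip": 0.0},
    {"x": 0,"y": 0,"z": 0.02,"wx": 0,"wy": 0,"wz": 0,"grip": 0.0},
    {"x": 0,"y": 0,"z": 0.02,"wx": 0,"wy": 0,"wz": 0,"grip": 0.0},
    {"x": 0,"y": 0,"z": 0.016,"wx": 0,"wy": 0,"wz": 0,"grip": 0.0},
    {"x": 0,"y": 0,"z": 0.012,"wx": 0,"wy": 0,"wz": 0,"grip": 0.0},
    {"x": 0,"y": 0,"z": 0,"wx": 0,"wy": -4,"wz": 0,"grip": 0.0},
    {"x": 0,"y": 0,"z": 0,"wx": 0,"wy": 0,"wz": 0,"grip": 0.0}
  ]
}}

```text
clock: 30.1
eef_pos: [599.0, -26.7, 115.0]
eef_rot: [3.141, 0.07, 1.64]
wrist_force: [-0.2, 0.4, -0.1]
finger_gap: 0.6
```

```bash
python3 look.py 13
```

```text
30.1 [599.03 -26.73 114.97] [3.14 0.07 1.64] [-0.23  0.37 -0.15] [-0.07  0.02  0.02] 0.5923421319047045
```

View pics/s13c.png

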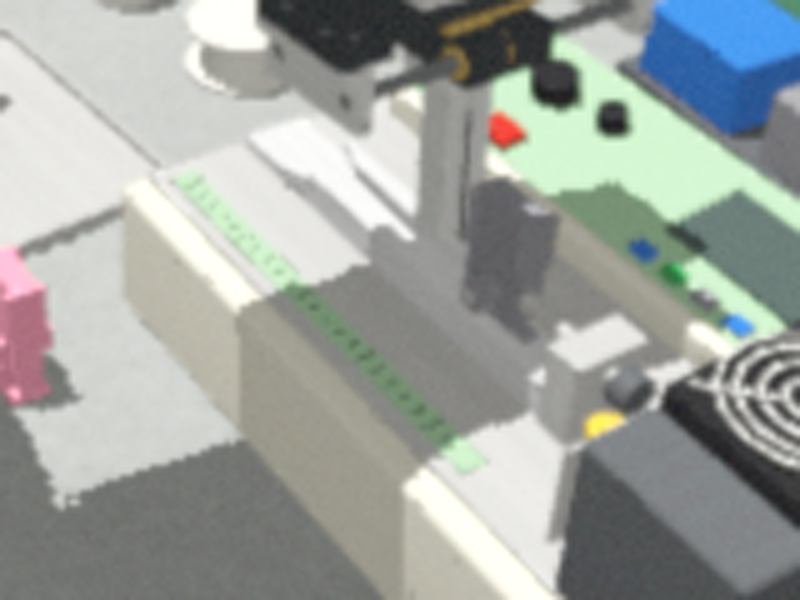

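View pics/c13c.png

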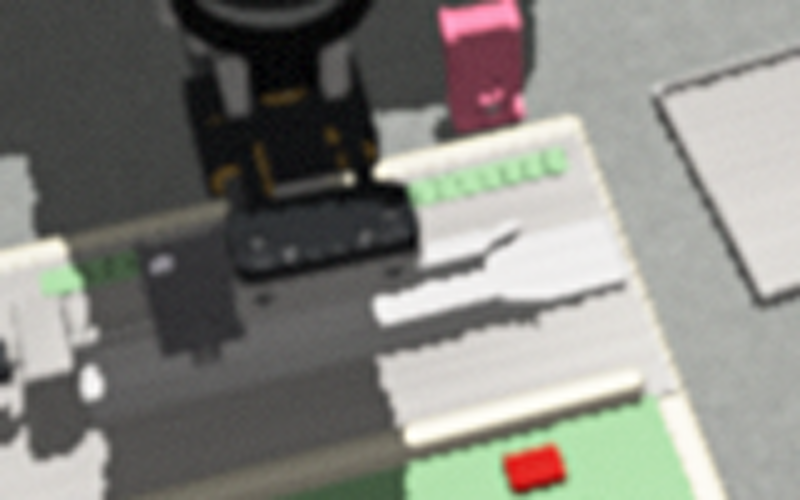

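The fingertips stand clear in front of the guide's +y end. Approaching gently.

Call:
{"op": "play_rows", "data": {
  "commands": [
    {"x": -0.0015,"y": 0,"z": 0,"wx": 0,"wy": 0,"wz": 0,"grip": 0.0},
    {"x": -0.0015,"y": 0,"z": 0,"wx": 0,"wy": 0,"wz": 0,"grip": 0.0},
    {"x": -0.0015,"y": 0,"z": 0,"wx": 0,"wy": 0,"wz": 0,"grip": 0.0},
    {"x": -0.0015,"y": 0,"z": 0,"wx": 0,"wy": 0,"wz": 0,"grip": 0.0},
    {"x": -0.001,"y": 0,"z": 0,"wx": 0,"wy": 0,"wz": 0,"grip": 0.0},
    {"x": -0.001,"y": 0,"z": 0,"wx": 0,"wy": 0,"wz": 0,"grip": 0.0}
  ]
}}

```text
clock: 31.0
eef_pos: [599.5, -35.4, 115.5]
eef_rot: [-3.142, 0.07, 1.638]
wrist_force: [-0.5, 0.7, 0.2]
finger_gap: 0.7
```

Call:
{"op": "play_rows", "data": {
  "commands": [
    {"x": -0.0005,"y": 0,"z": 0,"wx": 0,"wy": 0,"wz": 0,"grip": 0.0},
    {"x": -0.0005,"y": 0,"z": 0,"wx": 0,"wy": 0,"wz": 0,"grip": 0.0}
  ]
}}

```text
clock: 31.25
eef_pos: [599.6, -36.4, 115.6]
eef_rot: [3.142, 0.07, 1.638]
wrist_force: [-0.7, -0.3, 0.6]
finger_gap: 0.8
```

Call:
{"op": "play_rows", "data": {
  "commands": [
    {"x": -0.0005,"y": 0,"z": 0,"wx": 0,"wy": 0,"wz": 0,"grip": 0.0},
    {"x": -0.0005,"y": 0,"z": 0,"wx": 0,"wy": 0,"wz": 0,"grip": 0.0}
  ]
}}

```text
clock: 31.5
eef_pos: [599.6, -37.4, 115.6]
eef_rot: [-3.142, 0.07, 1.638]
wrist_force: [-0.2, -0.6, -0.4]
finger_gap: 0.5
```

Call:
{"op": "play_rows", "data": {
  "commands": [
    {"x": -0.0005,"y": 0,"z": 0,"wx": 0,"wy": 0,"wz": 0,"grip": 0.0},
    {"x": -0.0005,"y": 0,"z": 0,"wx": 0,"wy": 0,"wz": 0,"grip": 0.0}
  ]
}}

```text
clock: 31.75
eef_pos: [599.7, -38.4, 115.7]
eef_rot: [3.142, 0.07, 1.638]
wrist_force: [-0.6, -0.8, 0.2]
finger_gap: 0.5
```

Call:
{"op": "play_rows", "data": {
  "commands": [
    {"x": -0.0005,"y": 0,"z": 0,"wx": 0,"wy": 0,"wz": 0,"grip": 0.0},
    {"x": -0.0005,"y": 0,"z": 0,"wx": 0,"wy": 0,"wz": 0,"grip": 0.0}
  ]
}}

```text
clock: 32.0
eef_pos: [599.8, -39.4, 115.8]
eef_rot: [3.142, 0.07, 1.638]
wrist_force: [-0.1, -0.3, -0.5]
finger_gap: 1.0
```

Call:
{"op": "play_rows", "data": {
  "commands": [
    {"x": -0.0004,"y": 0,"z": 0,"wx": 0,"wy": 0,"wz": 0,"grip": 0.0},
    {"x": -0.0003,"y": 0,"z": 0,"wx": 0,"wy": 0,"wz": 0,"grip": 0.0}
  ]
}}

```text
clock: 32.25
eef_pos: [599.8, -40.0, 115.9]
eef_rot: [3.142, 0.07, 1.638]
wrist_force: [-0.2, 0.7, -0.1]
finger_gap: -0.2
```

Call:
{"op": "play_rows", "data": {
  "commands": [
    {"x": -0.0003,"y": 0,"z": 0,"wx": 0,"wy": 0,"wz": 0,"grip": 0.0},
    {"x": -0.0003,"y": 0,"z": 0,"wx": 0,"wy": 0,"wz": 0,"grip": 0.0}
  ]
}}

```text
clock: 32.5
eef_pos: [599.8, -40.5, 115.9]
eef_rot: [-3.142, 0.07, 1.638]
wrist_force: [-0.3, 2.5, -0.2]
finger_gap: 0.3
```

Call:
{"op": "play_rows", "data": {
  "commands": [
    {"x": -0.0002,"y": 0,"z": 0,"wx": 0,"wy": 0,"wz": 0,"grip": 0.0},
    {"x": 0,"y": 0,"z": 0,"wx": 0,"wy": 0,"wz": 0,"grip": 0.0}
  ]
}}

```text
clock: 32.75
eef_pos: [599.8, -40.6, 115.8]
eef_rot: [-3.142, 0.069, 1.639]
wrist_force: [-1.1, 3.5, -0.9]
finger_gap: 0.3
```

Call:
{"op": "play_rows", "data": {
  "commands": [
    {"x": -0.0002,"y": 0,"z": 0,"wx": 0,"wy": 0,"wz": 0,"grip": 0.0},
    {"x": -0.0001,"y": 0,"z": 0,"wx": 0,"wy": 0,"wz": 0,"grip": 0.0}
  ]
}}

```text
clock: 33.0
eef_pos: [599.8, -40.7, 115.8]
eef_rot: [-3.141, 0.069, 1.639]
wrist_force: [-0.6, 6.1, 0.4]
finger_gap: 0.2
```

It's firmly stopped at 6 N. I'll hold ~0.6 s, then withdraw slowly and straight back.

Call:
{"op": "play_rows", "data": {
  "commands": [
    {"x": 0,"y": 0,"z": 0,"wx": 0,"wy": 0,"wz": 0,"grip": 0.0},
    {"x": 0,"y": 0,"z": 0,"wx": 0,"wy": 0,"wz": 0,"grip": 0.0},
    {"x": 0,"y": 0,"z": 0,"wx": 0,"wy": 0,"wz": 0,"grip": 0.0},
    {"x": 0,"y": 0,"z": 0,"wx": 0,"wy": 0,"wz": 0,"grip": 0.0},
    {"x": 0,"y": 0,"z": 0,"wx": 0,"wy": 0,"wz": 0,"grip": 0.0}
  ]
}}

```text
clock: 33.62
eef_pos: [599.8, -40.7, 115.9]
eef_rot: [-3.142, 0.069, 1.639]
wrist_force: [-0.2, 6.4, 0.1]
finger_gap: 0.7
```

Call:
{"op": "play_rows", "data": {
  "commands": [
    {"x": 0.0003,"y": 0,"z": 0,"wx": 0,"wy": 0,"wz": 0,"grip": 0.0},
    {"x": 0.0003,"y": 0,"z": 0,"wx": 0,"wy": 0,"wz": 0,"grip": 0.0},
    {"x": 0.0005,"y": 0,"z": 0,"wx": 0,"wy": 0,"wz": 0,"grip": 0.0},
    {"x": 0.001,"y": 0,"z": 0,"wx": 0,"wy": 0,"wz": 0,"grip": 0.0},
    {"x": 0.003,"y": 0,"z": 0,"wx": 0,"wy": 0,"wz": 0,"grip": 0.0},
    {"x": 0.006,"y": 0,"z": 0,"wx": 0,"wy": 0,"wz": 0,"grip": 0.0},
    {"x": 0.008,"y": 0,"z": 0,"wx": 0,"wy": 0,"wz": 0,"grip": 0.0},
    {"x": 0.008,"y": 0,"z": 0,"wx": 0,"wy": 0,"wz": 0,"grip": 0.0},
    {"x": 0,"y": 0,"z": 0,"wx": 0,"wy": 4,"wz": 0,"grip": 0.0},
    {"x": 0,"y": 0,"z": -0.02,"wx": 0,"wy": 0,"wz": 0,"grip": 0.0},
    {"x": 0,"y": 0,"z": -0.03,"wx": 0,"wy": 0,"wz": 0,"grip": 0.0},
    {"x": 0,"y": 0,"z": -0.03,"wx": 0,"wy": 0,"wz": 0,"grip": 0.0},
    {"x": 0,"y": 0,"z": -0.03,"wx": 0,"wy": 0,"wz": 0,"grip": 0.0},
    {"x": 0,"y": 0,"z": -0.03,"wx": 0,"wy": 0,"wz": 0,"grip": 0.0},
    {"x": 0.02,"y": 0,"z": 0,"wx": 0,"wy": 0,"wz": 0,"grip": 0.0},
    {"x": 0,"y": 0,"z": 0,"wx": 0,"wy": 0,"wz": 0,"grip": 0.0}
  ]
}}

```text
clock: 35.62
eef_pos: [596.3, 7.5, 252.9]
eef_rot: [-3.14, -0.0, 1.64]
wrist_force: [-0.4, -0.5, 0.1]
finger_gap: 0.6
```

```bash
python3 look.py 14
python3 - <<'E'
from h import *
w=np.load("pics/w14.npz");p=w["p"]; cv2.imwrite("pics/w14.png",p[:,:,::-1])
p=np.load("pics/s14.npz")["p"]; crop(p,280,180,380,270,8,"pics/s14d.png")
p=np.load("pics/c14.npz")["p"]; cv2.imwrite("pics/c14.png",p[:,:,::-1])
A=cv2.cvtColor(np.load("pics/s12.npz")["p"],cv2.COLOR_RGB2GRAY);B=cv2.cvtColor(np.load("pics/s14.npz")["p"],cv2.COLOR_RGB2GRAY)
print([round(float(np.abs(A[y:y+15,x:x+15].astype(int)-B[y:y+15,x:x+15]).mean()),1) for x,y in((312,205),(312,220))])
E
```

```text
35.625 [596.28   7.47 252.94] [-3.14 -0.    1.64] [-0.4  -0.46  0.09] [-0.07  0.08  0.03] 0.5562078487503711
[7.1, 4.8]
```

View pics/w14.png

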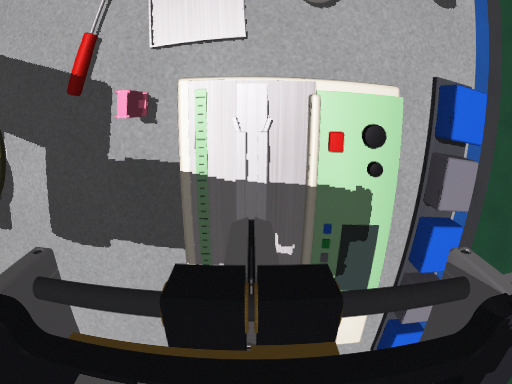

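View pics/s14d.png

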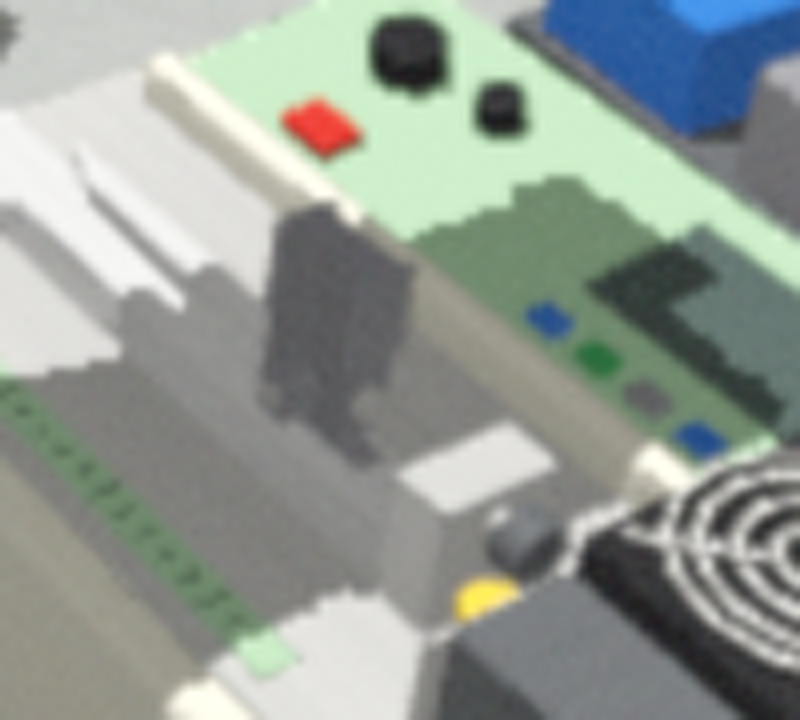

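View pics/c14.png

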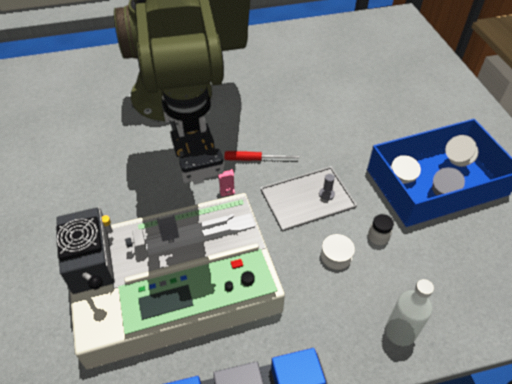

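The final views show the guide upright in the rail against the screw, in the same place as before (s14d (335,320)). The arm is clear, and the tray's roller post, bobbin, jar, screwdriver and pink part haven't moved. Handing in.

Run:
```python
from cell import manip
print(manip.sign_off())
```

```text
the job is handed in; nothing more can be done
None
```

The tape guide now stands upright in the rail against the setting screw, with the gripper clear of everything. I handed the job in at about 36 s of the 67 s allowed.

**Placing:** I gripped the grey guide, set its foot on the landing, and slid it into the rail. It stopped at the screw with the TCP at y ≈ −66.4, close to the −67 I had estimated from the camera. I pressed it there at about 5–7 N for over a second, then opened the fingers.

**Possible rock-back:** After release, the wrist pictures suggested the head might have rocked back about 0.3 mm, although the foot had not moved. To make sure it touched, I pushed its end with the shut fingertips near screw height. It stopped firmly at about 6 N; I held it for over 0.6 s and withdrew slowly.

**Last checks:**
- **Forces:** the largest wrist readings I saw were about 7 N sideways and 7 N vertically, from the foot rubbing on the landing floor. That is under the 1.5 kg (about 15 N) limit.
- **Bystanders:** the last pictures show all of them where they were.
- **Touching the screw:** the final contact rests on that force reading, because the cameras cannot resolve a gap under about 0.5 mm.
- **Camera calibration:** the wrist camera's calibration varied by about 0.5 mm between reads, so I aligned the foot to the rail within single pictures.

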